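# Load the tube rocker and start it

### The arm

A 6-joint arm with a two-finger parallel gripper is mounted at the origin on the work surface. World frame = base frame: x ahead of the robot, y to its left, z up, the work surface at z = 0. Lengths are in m, angles in degrees, forces in N, time in s.
With the tool pointing down it reaches from about 0.3 to 0.75 m from the base axis. Payload 8.5 kg.
Tool frame: the origin (TCP) lies midway between the tips of the shut fingers; the grasp point (between the pads) lies env.tcp_to_grasp behind it (env.tcp_to_grasp is the distance from the TCP to the grasp point, in m); z points along the fingers, y is the line along which they close (so a half turn about z gives the same grasp; the last joint's range is limited). The gripper opens to 85 mm and grips with 20 to 120 N. Pads are 22 mm wide; open, the fingers measure 114 mm over their backs; the gripper's body (76 mm by 85 mm) begins 54 mm behind the grasp point. The pads swing forward as they close: fully open they stand 13 mm farther back than shut.
Start: joints at [61.404, 21.807, 74.336, -0, 83.858, -12.336], TCP at [0.154, 0.528, 0.231] pointing down, gripper open.
Joint ranges: [-178.18, 178.18], [-50.72, 133.34], [12.68, 142.11], [-81.47, 261.47], [9.98, 163.14], [-165.26, 165.26]. Speed limits (degrees/s): [136.94, 136.94, 180, 180, 180, 180].

### API

Orientations are given as a 3x3 rotation matrix whose columns are the frame's x, y, z axes.
In Python, from rig import observe, optics, job, env gives the robot as it stands. The module is installed in compiled form; this text tells all that it offers.
- The arm moves only by the shell command python3 -m jog 'ROWS' [FORCE]. ROWS is JSON, a list of rows, each a list of 7 numbers: the turn, a rotation vector about the tool's x, y, z in rad, then the shift along the tool's x, y, z in m, then the opening in per cent of the stroke, from 0 (shut) to 100 (fully open). A call has 1 to 10 rows; each row shifts and turns the commanded pose from where the row before left it, along the tool's axes as they then stand; what a row does not reach is not made up. A row lasts 1/8 s, in which the tool goes at most 62.5 mm and 10.7 degrees, less where a joint would pass 70% of its speed; a pose out of reach is approached as far as the arm can. A call is refused whole if a number of a shift passes 0.0625 or a number of a turn 0.188, either way. A call with a gripper value outside its range is refused whole. The fingers move at their own pace and stop on an object; FORCE is the grip in N (left out, the last holds). Time passes only in rows, so rows that do not move let the fingers close. It gives the time, the measured TCP pose, the force, the opening and the grip force at its end, in the units of the state.
- observe(): the state, without advancing time (a new reading comes with each control period).
- optics.get_image(name): name is "side" or "top" or "wrist"; returns a dict with "pixels" (400x640x3 uint8, red, green, blue), "mtx" (3x3 intrinsics, pixels), "rvec" (rotation vector, rad) and "tvec" (3), from world to camera coordinates, as OpenCV has them. Camera axes: x right, y down, z forward; pixel columns grow to the right and rows downward; lengths in m; the calibration is good to about 2 mm. The wrist camera is an equidistant fisheye: a pixel r from the principal point sees the ray r / f radians off the axis. A picture is of the moment at which its call begins. There is no depth.
- job.close_job(): hands the job in; it is judged then, once.
The state is a dict: "time_s": time; "q": joint angles; "qvel": joint speeds; "joint_efforts": joint torques, N m; "position": TCP position; "tool_rot": TCP orientation; "ft_force": force on the tool from outside, world axes, zero at the start; "wrist_torque": the same for the moment, N m; "grip_width": finger opening in m; "gripper_force": force on a finger pad.
Only numpy, scipy, OpenCV 4.12 (cv2) and the standard library are available. Lean on these libraries where they do the work, as an engineer would, in place of code of your own. Each camera call takes 0.05 s, during which the arm holds its last target. There are 200 camera calls.

### The job

Load every sample tube from the rack into the blue rocker, one per place, lying level in the notches with its cap towards the blue housing. Take them in rack order, the one nearest the robot first, and park each cap up on the angled rest and let go of it there, to change from a top grip to a side grip, before laying it in. When all are in, start the rocker: press the small round key, then the long bar key, then the large round key, each fully down and one at a time; press no key before all tubes are loaded and do not disturb the beaker, bottle and slide box.

Things in the scene. Friction and masses are not known exactly. Their poses are not given: they have to be found in the camera images.
- tube1: clear frosted plastic sample tube, 24 mm diameter, 120 mm long overall, round bottom, with a ribbed red screw cap 28 mm diameter and 22 mm tall at its top, 45 g; origin at the tip of the round bottom, +z along the tube's axis towards the cap (cap spans z 98 to 120 mm); stands cap up in the rack hole nearest the robot, its tip 6 mm above the table; absent (None from the start) in some runs
- cap1 (a point): centre of tube1's cap, 109 mm up the tube's axis from its tip
- tube2: clear frosted plastic sample tube, 24 mm diameter, 120 mm long overall, round bottom, with a ribbed red screw cap 28 mm diameter and 22 mm tall at its top, 45 g; origin at the tip of the round bottom, +z along the tube's axis towards the cap (cap spans z 98 to 120 mm); stands cap up in the rack hole second from the robot, its tip 6 mm above the table; absent (None from the start) in some runs
- cap2 (a point): centre of tube2's cap, 109 mm up the tube's axis from its tip
- tube3: clear frosted plastic sample tube, 24 mm diameter, 120 mm long overall, round bottom, with a ribbed red screw cap 28 mm diameter and 22 mm tall at its top, 45 g; origin at the tip of the round bottom, +z along the tube's axis towards the cap (cap spans z 98 to 120 mm); stands cap up in the rack hole third from the robot, its tip 6 mm above the table; absent (None from the start) in some runs
- cap3 (a point): centre of tube3's cap, 109 mm up the tube's axis from its tip
- tube4: clear frosted plastic sample tube, 24 mm diameter, 120 mm long overall, round bottom, with a ribbed red screw cap 28 mm diameter and 22 mm tall at its top, 45 g; origin at the tip of the round bottom, +z along the tube's axis towards the cap (cap spans z 98 to 120 mm); stands cap up in the rack hole farthest from the robot, its tip 6 mm above the table; absent (None from the start) in some runs
- cap4 (a point): centre of tube4's cap, 109 mm up the tube's axis from its tip
- rack: fixed white rack block 230 x 60 x 74 mm with four upright holes 25.5 mm wide in a row along its own x, 54 mm apart (at x = -81, -27, 27, 81 mm); origin at the centre of its underside; +x points away from the robot; the tubes stand out 52 mm above its top
- rest: loose 0.9 kg grey angled rest with white notches: base plate 130 x 80 x 12 mm (own x -55 to 75, y -40 to 40 mm) with a groove rising at 45 degrees towards own +x in the plane y = 0, where a tube parks cap up. A knock may slide it. Origin on the underside of the base, z up
- seat_low (a point): where the tip of a parked tube comes, against a foot stop: x -35, y 0, z 50 mm in the rest's frame. Two V notches (45 degree flanks, open upwards, mouth 32 mm) carry the tube 11 to 21 and 69 to 79 mm up from its tip; between them and beyond the upper one it stands free all round, 26 mm from its axis to the inclined slab below
- seat_high (a point): where the centre of the cap (109 mm up the tube) comes when parked: 77 mm further along the rest's +x and 77 mm higher than seat_low
- rocker: fixed tube rocker (does not move): white platform 200 x 150 mm, top 35 mm above the table, with two white rails 10 mm thick, 74 mm high, at own y = 40 and -22 mm, each with three V notches (45 degree flanks, mouth 32 mm); blue housing 220 x 90 mm, 120 mm tall, on its -y side, face at y = -75 mm, keys on top. Origin at the platform's centre at table height, z up
- slot2 (a point): middle of the middle tray place (rocker x 0, y 0, z 75 mm); the other two are at x = -55 and 55 mm. Where a lying tube's axis point 60 mm from its tip comes: the tube lies along rocker y, tip at y = 60 mm, cap end at y = -60 mm (housing side), rails under it 15 to 25 and 77 to 87 mm from its tip, free all round between the rails
- key_small_top (a point): centre of the top of the small round grey key (16 mm across), on the housing; three keys 68 mm apart in a row, in any order, tops 140 mm above the table, in black rims 128 mm above the table; pressed straight down
- key_small (a joint): travel of the small round key, m: 0 up, 0.006 fully down; spring, starts to move at 1.5 N and is fully down at 5 N; counts as pressed beyond 4.5 mm; returns when let go
- key_bar_top (a point): centre of the top of the long bar-shaped grey key (34 x 12 mm, long along the rocker's x)
- key_bar (a joint): travel of the bar key, same spring and values
- key_large_top (a point): centre of the top of the large round grey key (32 mm across)
- key_large (a joint): travel of the large round key, same spring and values
- beaker: bystander: glass beaker 66 mm across, 80 mm tall, origin under its centre
- reagent: bystander: white bottle 60 mm across, 130 mm tall, origin under its centre
- slidebox: bystander: blue slide box 50 x 80 x 30 mm, origin under its centre
Mind the look-alikes: they are no part of the job. What is shaped like the tube2 but purple is not meant. Leave any turquoise look-alike of the tube3 alone.

How it is judged (in metres and radians):
On the way, in this order (a step that is already met when the one before it is completed fails the run):
1. tube 1 lies parked on the angled rest, cap up, let go (distance between tube1 and seat_low below 0.015 m and distance between cap1 and seat_high below 0.015 m and contact force between the fingers and tube1 below 0.2 N and linear speed of tube1 below 0.03 m/s), for 0.3 s.
2. tube 2 lies parked on the angled rest, cap up, let go (distance between tube2 and seat_low below 0.015 m and distance between cap2 and seat_high below 0.015 m and contact force between the fingers and tube2 below 0.2 N and linear speed of tube2 below 0.03 m/s), for 0.3 s.
3. tube 3 lies parked on the angled rest, cap up, let go (distance between tube3 and seat_low below 0.015 m and distance between cap3 and seat_high below 0.015 m and contact force between the fingers and tube3 below 0.2 N and linear speed of tube3 below 0.03 m/s), for 0.3 s.
4. tube 4 lies parked on the angled rest, cap up, let go (distance between tube4 and seat_low below 0.015 m and distance between cap4 and seat_high below 0.015 m and contact force between the fingers and tube4 below 0.2 N and linear speed of tube4 below 0.03 m/s), for 0.3 s.
5. all tubes lie level in the rocker's notches, caps to the housing, let go (x of tube1 in the frame of rocker between -0.075 and 0.075 m and y of tube1 in the frame of rocker between 0.045 and 0.075 m and z of tube1 in the frame of rocker between 0.069 and 0.081 m and z of cap1 in the frame of rocker between 0.069 and 0.081 m and y of cap1 in the frame of rocker between -0.065 and -0.034 m and contact force between the fingers and tube1 below 0.2 N and x of tube2 in the frame of rocker between -0.075 and 0.075 m and y of tube2 in the frame of rocker between 0.045 and 0.075 m and z of tube2 in the frame of rocker between 0.069 and 0.081 m and z of cap2 in the frame of rocker between 0.069 and 0.081 m and y of cap2 in the frame of rocker between -0.065 and -0.034 m and contact force between the fingers and tube2 below 0.2 N and x of tube3 in the frame of rocker between -0.075 and 0.075 m and y of tube3 in the frame of rocker between 0.045 and 0.075 m and z of tube3 in the frame of rocker between 0.069 and 0.081 m and z of cap3 in the frame of rocker between 0.069 and 0.081 m and y of cap3 in the frame of rocker between -0.065 and -0.034 m and contact force between the fingers and tube3 below 0.2 N and x of tube4 in the frame of rocker between -0.075 and 0.075 m and y of tube4 in the frame of rocker between 0.045 and 0.075 m and z of tube4 in the frame of rocker between 0.069 and 0.081 m and z of cap4 in the frame of rocker between 0.069 and 0.081 m and y of cap4 in the frame of rocker between -0.065 and -0.034 m and contact force between the fingers and tube4 below 0.2 N), for 0.3 s.
6. the small round key is pressed (value of joint key_small above 0.0045 m), for 0.05 s.
7. the long bar key is pressed (value of joint key_bar above 0.0045 m), for 0.05 s.
8. the large round key is pressed (value of joint key_large above 0.0045 m), for 0.05 s.
At the end, for the whole second after the job is handed in: Every tube lies at rest in the rocker's notches: level, tip and cap centre within 6 mm of the notch height, within 15 mm lengthwise of its place, cap towards the housing, let go; all keys are up again (all of step 5 and linear speed of each of tube1, tube2, tube3, tube4 below 0.02 m/s and value of joint each of key_small, key_bar, key_large below 0.002 m); the robot touches nothing.
It fails at once if two keys down at once (value of joint each of key_small, key_bar above 0.003 m or value of joint each of key_small, key_large above 0.003 m or value of joint each of key_bar, key_large above 0.003 m).
It fails at once if a key pressed while a tube is not yet in the rocker (value of joint any of key_small, key_bar, key_large above 0.003 m and not ((x of tube1 in the frame of rocker between -0.075 and 0.075 m and y of tube1 in the frame of rocker between 0.045 and 0.075 m and z of tube1 in the frame of rocker between 0.069 and 0.081 m and z of cap1 in the frame of rocker between 0.069 and 0.081 m and y of cap1 in the frame of rocker between -0.065 and -0.034 m and contact force between the fingers and tube1 below 0.2 N) and (x of tube2 in the frame of rocker between -0.075 and 0.075 m and y of tube2 in the frame of rocker between 0.045 and 0.075 m and z of tube2 in the frame of rocker between 0.069 and 0.081 m and z of cap2 in the frame of rocker between 0.069 and 0.081 m and y of cap2 in the frame of rocker between -0.065 and -0.034 m and contact force between the fingers and tube2 below 0.2 N) and (x of tube3 in the frame of rocker between -0.075 and 0.075 m and y of tube3 in the frame of rocker between 0.045 and 0.075 m and z of tube3 in the frame of rocker between 0.069 and 0.081 m and z of cap3 in the frame of rocker between 0.069 and 0.081 m and y of cap3 in the frame of rocker between -0.065 and -0.034 m and contact force between the fingers and tube3 below 0.2 N) and (x of tube4 in the frame of rocker between -0.075 and 0.075 m and y of tube4 in the frame of rocker between 0.045 and 0.075 m and z of tube4 in the frame of rocker between 0.069 and 0.081 m and z of cap4 in the frame of rocker between 0.069 and 0.081 m and y of cap4 in the frame of rocker between -0.065 and -0.034 m and contact force between the fingers and tube4 below 0.2 N))).
It fails at once if a bystander was disturbed (moved over 25 mm) (distance of any of beaker, reagent, slidebox from where it was at the start of the episode above 0.025 m).
Of tube1, tube2, tube3, tube4 only 2 to 3 are there at a start; the rules pass over those that are not, and their reading is None.
At some moment in a run one of rest may be knocked a few centimetres aside while the robot is not near it.
It also fails if it takes over 210 s, if anything falls off the work surface, if the arm or the gripper's body presses on something with over 40 N, if the wrist force passes 120 N, or if a joint passes its speed limit or range.

## Working session

There is one attempt and no reset: what is moved stays moved. The work goes in short steps, Python scripts to look and compute and a shell command to move; the robot and the scene stay as the last step left them, time stands still between calls to the robot, and variables do not carry over. Pictures are saved under pics/ and viewed, at most 14 in all, crops included, and the job is handed in when it is done.

```bash
mkdir -p pics; ls
python3 - <<'E'
from rig import observe, optics, job, env
import cv2
for n in ("side","top"):
    d=optics.get_image(n); cv2.imwrite(f"pics/{n}0.png",d["pixels"][:,:,::-1])
    R=cv2.Rodrigues(d["rvec"])[0]; print(n,d["mtx"].round(1).tolist(),(-R.T@d["tvec"].reshape(3)).round(3),R.round(2).tolist())
s=observe(); print(s, env.tcp_to_grasp)
E
```

```text
pics
side [[385.7, 0.0, 316.5], [0.0, 385.7, 206.7], [0.0, 0.0, 1.0]] [0.323 0.669 0.631] [[-0.92, -0.38, -0.0], [-0.23, 0.56, -0.8], [0.31, -0.74, -0.6]]
top [[444.3, 0.0, 321.5], [0.0, 444.3, 196.6], [0.0, 0.0, 1.0]] [ 0.433 -0.003  1.155] [[-0.02, -1.0, -0.03], [-0.99, 0.02, -0.14], [0.14, 0.02, -0.99]]
{'time_s': 0.1, 'q': array([ 6.14045425e+01,  2.18370415e+01,  7.43797811e+01, -5.63328751e-04,
        8.38581032e+01, -1.23341602e+01]), 'qvel': array([-0.01050555, -0.12126786, -0.09198859, -0.04111985,  0.07497952,
       -0.09734487]), 'joint_efforts': array([ 3.29792900e-03, -4.49214506e+01, -2.31657994e+01, -2.69005886e-04,
        3.69127578e-03, -6.66253655e-06]), 'position': array([0.15386941, 0.52776076, 0.23077806]), 'tool_rot': array([[-9.59994873e-01,  2.80016896e-01, -6.17312396e-04],
       [ 2.80017447e-01,  9.59994219e-01, -1.15286890e-03],
       [ 2.69793560e-04, -1.27960648e-03, -9.99999145e-01]]), 'ft_force': array([0.26727679, 0.50438225, 0.53320557]), 'wrist_torque': array([ 0.04068275, -0.0083543 ,  0.01497244]), 'gripper_force': 0.0, 'grip_width': 0.08540954172002248} 0.0187
```

View pics/top0.png

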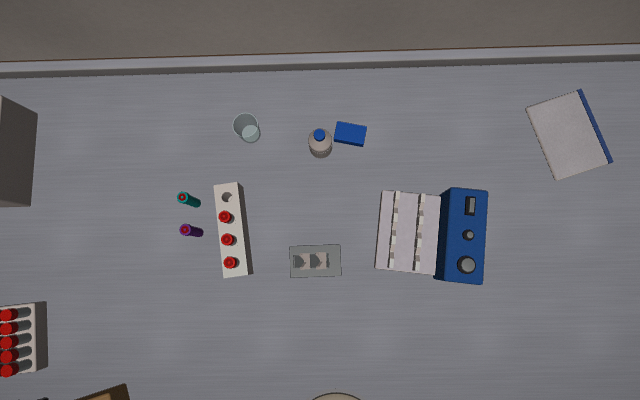

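View pics/side0.png

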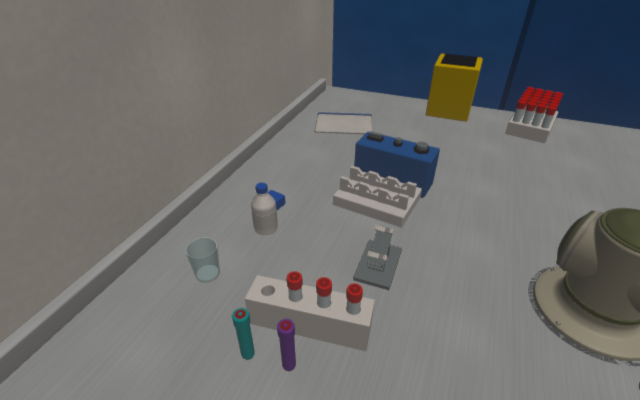

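Top view: red caps at (230,262), (228,239) and (225,216), so tubes 1–3 are present. The farthest hole, (226,197), is empty. The rest is at (315,261). The rocker is at (430,235), with bar key (470,205), small key (468,235) and large key (467,265).

What could be mistaken for a sample tube: purple tube (190,230), turquoise tube (188,199), and the red-capped tubes in the side rack at (8,340). I choose the red caps in the white four-hole rack.

```bash
cat > h.py <<'E'
import numpy as np, cv2
from rig import observe, optics, env
from scipy.spatial.transform import Rotation as Ro
def ray(d,px):
    R=cv2.Rodrigues(d["rvec"])[0]; C=-R.T@np.ravel(d["tvec"]); K=d["mtx"]
    v=np.array([(px[0]-K[0,2])/K[0,0],(px[1]-K[1,2])/K[1,1],1.])
    if d.get("fish"):
        r=np.hypot(v[0],v[1]); v=np.array([v[0]/r*np.sin(r),v[1]/r*np.sin(r),np.cos(r)]) if r>1e-9 else np.array([0,0,1.])
    return C,R.T@v
def onz(d,px,z):
    C,v=ray(d,px); return C+v*(z-C[2])/v[2]
def proj(d,P):
    R=cv2.Rodrigues(d["rvec"])[0]; c=R@np.asarray(P)+np.ravel(d["tvec"]); K=d["mtx"]
    if d.get("fish"):
        t=np.arctan2(np.hypot(c[0],c[1]),c[2]); u=c[:2]/np.hypot(c[0],c[1])*t
    else: u=c[:2]/c[2]
    return u*np.array([K[0,0],K[1,1]])+K[:2,2]
def img(n):
    d=optics.get_image(n); d["fish"]=n=="wrist"; d["hsv"]=cv2.cvtColor(d["pixels"],cv2.COLOR_RGB2HSV); return d
def blobs(m,amin=20):
    cs=cv2.findContours(m.astype(np.uint8),cv2.RETR_EXTERNAL,cv2.CHAIN_APPROX_NONE)[0]
    return [(cv2.contourArea(c),c) for c in cs if cv2.contourArea(c)>=amin]
def go(P,zax,yax):
    """rows to go: TCP at P, tool z zax, closing along yax (either sign)"""
    s=observe(); A=s["tool_rot"]; z=np.array(zax,float); z/=np.linalg.norm(z)
    y=np.array(yax,float); y-=z*(y@z); y/=np.linalg.norm(y)
    for sg in (1,-1):
        B=np.column_stack([np.cross(sg*y,z),sg*y,z]); rv=Ro.from_matrix(A.T@B).as_rotvec()
        print("turn",rv.round(3),"|",round(np.linalg.norm(rv),3),"shift in old axes",(A.T@(P-s["position"])).round(4),"in new axes",(B.T@(P-s["position"])).round(4))
E
python3 - <<'E'
from h import *
t=img("top"); s=img("side")
for d,n in((t,"top"),(s,"side")):
    h=d["hsv"]; m=((h[...,0]<8)|(h[...,0]>172))&(h[...,1]>150)&(h[...,2]>80)
    for a,c in blobs(m,15):
        p=c.reshape(-1,2).mean(0); print(n,a,p.round(1),onz(d,p,.117).round(4))
h=t["hsv"]; m=(abs(h[...,0].astype(int)-108)<10)&(h[...,1]>140)&(h[...,2]>50)
for a,c in blobs(m,1500):
    r=cv2.minAreaRect(c); b=cv2.boxPoints(r); print("blue",a,[(q.round(0).tolist(),onz(t,q,.12).round(3)[:2].tolist()) for q in b])
for k in((470,205),(468,235),(467,265)): print("key",onz(t,k,.14).round(3))
for k in((289,246),(341,244),(342,276),(291,278)): print("rest",onz(t,k,.012).round(3))
a=cv2.resize(t["pixels"][235:290,275:355],None,fx=8,fy=8,interpolation=3)
b=cv2.resize(s["pixels"][215:290,345:415],None,fx=6,fy=6,interpolation=3)
c=np.zeros((450,800,3),np.uint8); c[:220,:320]=cv2.resize(a,(320,220)); c[:450,330:750]=b; c[225:445,:320]=cv2.resize(t["pixels"][180:280,160:305],(320,220))
cv2.imwrite("pics/rest0.png",c[:,:,::-1])
w=img("wrist"); cv2.imwrite("pics/w0.png",w["pixels"][:,:,::-1])
E
```

```text
top 106.5 [  5.8 370.6] [0.1981 0.7473 0.117 ]
top 104.5 [  5.7 356.6] [0.2287 0.7502 0.117 ]
top 104.5 [  5.7 342.6] [0.2597 0.753  0.117 ]
top 102.0 [  5.5 328.6] [0.2909 0.7561 0.117 ]
top 101.0 [  5.2 314.9] [0.3216 0.7595 0.117 ]
top 88.0 [229.3 262.3] [0.4335 0.2391 0.117 ]
top 87.5 [226.6 239.2] [0.4873 0.2462 0.117 ]
top 28.0 [184.4 229.1] [0.5127 0.3466 0.117 ]
top 87.0 [224.  216.5] [0.5409 0.2532 0.117 ]
top 29.0 [181.9 196.6] [0.5903 0.3547 0.117 ]
side 57.5 [285.3 325. ] [0.5137 0.3433 0.117 ]
side 194.5 [354.3 292.4] [0.4336 0.2391 0.117 ]
side 189.5 [323.8 286.3] [0.4869 0.2463 0.117 ]
side 182.5 [294.3 279.9] [0.5407 0.2524 0.117 ]
side 720.5 [540.2 100.3] [ 0.1023 -0.8251  0.117 ]
blue 3489.0 [([443.0, 282.0], [0.382, -0.251]), ([449.0, 187.0], [0.599, -0.277]), ([488.0, 190.0], [0.591, -0.367]), ([482.0, 284.0], [0.375, -0.338])]
key [ 0.554 -0.317  0.14 ]
key [ 0.486 -0.308  0.14 ]
key [ 0.419 -0.302  0.14 ]
rest [0.473 0.11  0.012]
rest [ 0.475 -0.023  0.012]
rest [ 0.395 -0.024  0.012]
rest [0.392 0.106 0.012]
```

View pics/rest0.png

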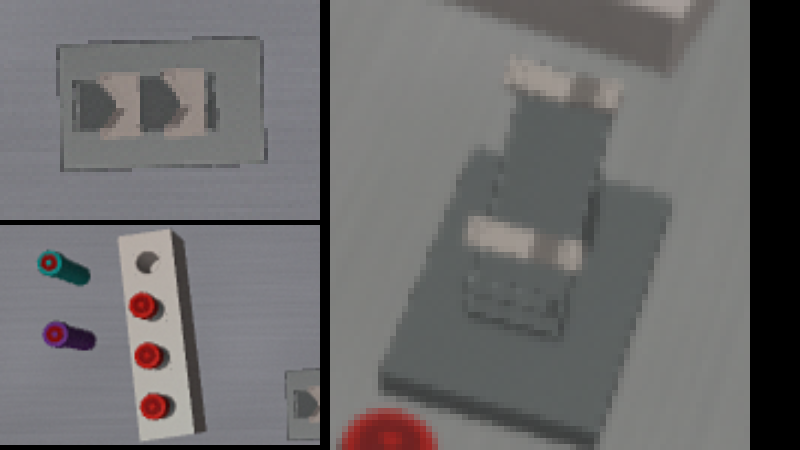

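The crop shows the rest's low notch on the left (+y), rising to the right, so rest +x ≈ world -y. The rack holds three red-capped tubes, with the empty hole farthest away; the purple and turquoise look-alikes stand to its left. Next I set out for tube1.

Run:
```python
from h import *
go(np.array([.4335,.239,.2]),[0,0,-1],[-.13,.99,0])
```

```text
turn [-0.001 -0.    -0.414] | 0.414 shift in old axes [-0.3493 -0.199   0.0311] in new axes [-0.2396 -0.3228  0.031 ]
turn [-0.000e+00  1.000e-03  2.727e+00] | 2.727 shift in old axes [-0.3493 -0.199   0.0311] in new axes [0.2396 0.3228 0.031 ]
```

```bash
python3 -m jog '[[0,0,-0.138,0,0,0,100],[0,0,-0.138,0,0,0,100],[0,0,-0.138,0,0,0,100],[0,0,0,-0.03,-0.04,0.004,100],[0,0,0,-0.03,-0.04,0.004,100],[0,0,0,-0.03,-0.04,0.004,100],[0,0,0,-0.03,-0.04,0.004,100]]'; python3 -m jog '[[0,0,0,-0.03,-0.04,0.004,100],[0,0,0,-0.03,-0.04,0.004,100],[0,0,0,-0.03,-0.04,0.004,100],[0,0,0,-0.03,-0.04,0.003,100],[0,0,0,0,0,0,100],[0,0,0,0,0,0,100]]'
python3 - <<'E'
from h import *
w=img("wrist"); print(w["mtx"].round(1).tolist(), observe()["q"].round(1)); R=cv2.Rodrigues(w["rvec"])[0]; print((-R.T@np.ravel(w["tvec"])).round(3))
h=w["hsv"]; m=((h[...,0]<8)|(h[...,0]>172))&(h[...,1]>150)&(h[...,2]>60)
for a,c in blobs(m,60):
    x,r=cv2.minEnclosingCircle(c); p=np.array(x); print(a,p.round(1),round(r,1),onz(w,p,.126).round(4))
print(proj(w,[.4335,.239,.126]))
cv2.imwrite("pics/w1.png",w["pixels"][:,:,::-1])
go(np.array([.4335,.239,.093]),[0,0,-1],[-.13,.99,0])
E
```

```text
time_s: 1.12
position: [0.2946, 0.3837, 0.2152]
tool_rot: [[-0.992, -0.13, 0.0], [-0.13, 0.992, 0.0], [-0.0, 0.0, -1.0]]
ft_force: [1.5, 0.8, -1.1]
grip_width: 0.0854
gripper_force: 0.0
time_s: 1.88
position: [0.4331, 0.2421, 0.2002]
tool_rot: [[-0.992, -0.13, -0.001], [-0.13, 0.992, 0.0], [0.001, 0.0, -1.0]]
ft_force: [-1.1, 0.4, -1.3]
grip_width: 0.0856
gripper_force: 0.0
[[309.7, 0.0, 318.5], [0.0, 309.7, 199.1], [0.0, 0.0, 1.0]] [ 15.5  18.   85.7   0.   76.3 -82. ]
[0.352 0.232 0.343]
742.5 [315.1 314.9] 17.2 [0.5327 0.2524 0.126 ]
912.0 [314.9 266.5] 18.9 [0.4818 0.2458 0.126 ]
1026.5 [314.5 207. ] 19.5 [0.4308 0.2391 0.126 ]
[313.882661   210.30979557]
turn [ 0. -0.  0.] | 0.001 shift in old axes [-0.0003 -0.0035  0.1074] in new axes [-0.0002 -0.0035  0.1074]
turn [ 1.000e-03  0.000e+00 -3.141e+00] | 3.141 shift in old axes [-0.0003 -0.0035  0.1074] in new axes [0.0002 0.0035 0.1074]
```

View pics/w1.png

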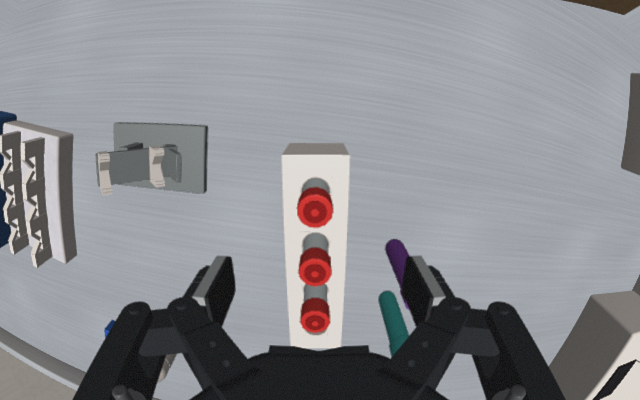

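The wrist view shows tube1's cap at (315,207), the second at (315,266) and the third at (315,315). Purple and turquoise are outside the right finger. Now I descend and grip.

```bash
python3 -m jog '[[0,0,0,0,-0.0035,0.02,100],[0,0,0,0,0,0.03,100],[0,0,0,0,0,0.03,100],[0,0,0,0,0,0.02,100],[0,0,0,0,0,0.007,100],[0,0,0,0,0,0,30],[0,0,0,0,0,0,15],[0,0,0,0,0,0,15],[0,0,0,0,0,0,15],[0,0,0,0,0,0,15]]' 50; python3 -m jog '[[0,0,0,0,0,0,15],[0,0,0,0,0,0,15],[0,0,0,0,0,0,15],[0,0,0,0,0,0,15]]'
```

```text
time_s: 3.18
position: [0.4344, 0.2383, 0.0939]
tool_rot: [[-0.992, -0.13, 0.001], [-0.13, 0.992, 0.0], [-0.001, -0.0, -1.0]]
ft_force: [0.2, -0.6, 4.2]
grip_width: 0.0266
gripper_force: 48.9
time_s: 3.68
position: [0.4344, 0.2384, 0.0938]
tool_rot: [[-0.992, -0.13, 0.001], [-0.13, 0.992, 0.0], [-0.001, -0.0, -1.0]]
ft_force: [-0.1, -1.5, 5.4]
grip_width: 0.0266
gripper_force: 49.0
```

```bash
python3 -m jog '[[0,0,0,0,0,-0.02,15],[0,0,0,0,0,-0.03,15],[0,0,0,0,0,-0.03,15],[0,0,0,0,0,-0.03,15],[0,0,0,0,0,-0.02,15],[0,0,0,0,0,0,15]]'
cat >> h.py <<'E'
def rest(show=None):
    """rest pose from the dark grey plate in the top view"""
    t=img("top"); g=cv2.GaussianBlur(t["pixels"],(3,3),0).max(2).astype(int)
    if show: cv2.imwrite(show,cv2.resize(t["pixels"][200:320,240:400],None,fx=5,fy=5)[:,:,::-1])
    return t,g
E
python3 - <<'E'
from h import *
t,g=rest("pics/r1.png"); np.set_printoptions(linewidth=250)
print(g[260,280:350]); print(g[240:282,340]); print(g[240:284,295])
p=t["pixels"].astype(int); print(p[260,280:300].tolist())
E
```

```text
time_s: 4.42
position: [0.4343, 0.2385, 0.2241]
tool_rot: [[-0.992, -0.13, 0.002], [-0.13, 0.992, 0.001], [-0.002, 0.0, -1.0]]
ft_force: [0.3, -0.5, -0.7]
grip_width: 0.0269
gripper_force: 49.4
[135 135 135 135 135 135 135 135 135 130 121 120 114 103  96  87  82  82  82  82  82  82  85 106 138 151 151 152 154 135  95  79  80  80  80  81  81  80  82 102 134 147 149 152 153 143 111  83  90 114 123 122 122 122 121 122 122 122 122 116 113 126
 134 134 134 134 134 134 134 134]
[134 134 134 133 127 119 114 114 113 111 110 110 111 113 116 117 113 111 113 114 113 113 117 120 122 123 120 116 115 117 118 119 118 117 115 117 127 135 135 134 133 135]
[135 134 134 134 136 130 118 115 118 119 119 118 119 120 113  97  88  87  87  87  87  89  90  89  88  87  88  99 115 123 122 122 123 123 123 125 122 118 126 133 134 134 134 134]
[[130, 129, 136], [128, 126, 133], [127, 128, 134], [130, 128, 136], [127, 127, 133], [128, 128, 135], [128, 129, 135], [128, 128, 134], [130, 131, 137], [126, 128, 134], [115, 116, 115], [119, 120, 119], [119, 121, 121], [87, 89, 88], [101, 102, 101], [79, 81, 82], [81, 82, 83], [83, 83, 83], [79, 81, 80], [80, 82, 81]]
```

View pics/r1.png

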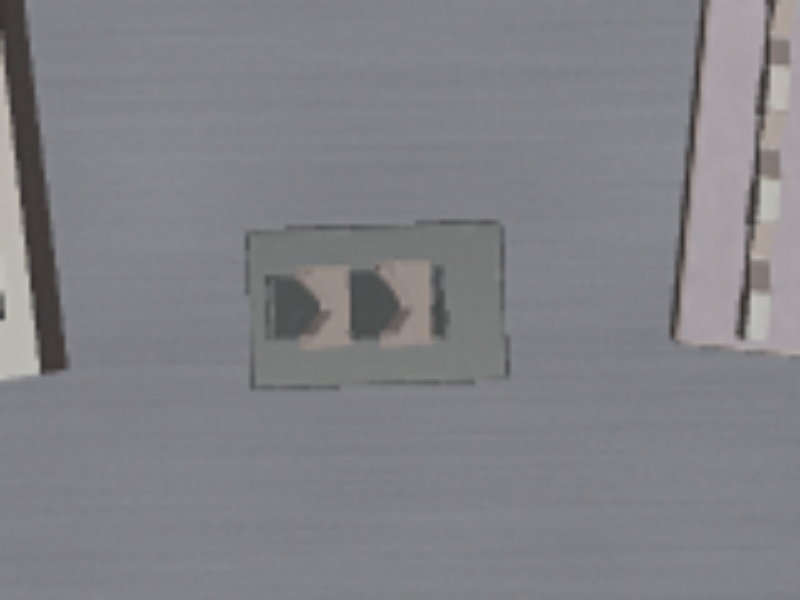

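The plate sits at about (289–341, 245–277) in the full view, low end on the left and unmoved. I'll measure it by colour on the plate's top plane.

```bash
cat >> h.py <<'E'
def restpose(guess=(.433,.05),grow=.12):
    t=img("top"); p=cv2.GaussianBlur(t["pixels"],(3,3),0).astype(int)
    m=(p[...,2]-p[...,0]<4); u,v=proj(t,[*guess,.012]).astype(int); roi=np.zeros(m.shape,bool); roi[v-40:v+40,u-50:u+50]=1
    m=cv2.morphologyEx((m&roi).astype(np.uint8),cv2.MORPH_OPEN,np.ones((5,5)))
    c=max(blobs(m),key=lambda q:q[0])[1].reshape(-1,2)
    w=np.array([onz(t,q,.012)[:2] for q in c])*1000
    (cx,cy),(a,b),th=cv2.minAreaRect(w.astype(np.float32))
    ang=np.radians(th if a>b else th+90); x=np.array([np.cos(ang),np.sin(ang)])
    if x[1]>0: x=-x
    c=np.array([cx,cy])/1000; o=c-x*.010; X=np.array([*x,0]); lo=np.array([*o,0])+X*-.035+[0,0,.05]
    a3=(X+[0,0,1])/2**.5; print("size",round(a),round(b),"ctr",c.round(4),"xdir",x.round(3),"seat_low",lo.round(4))
    return lo,X,a3,np.cross([0,0,1],X)
E
python3 - <<'E'
from h import *
lo,X,a,Y=restpose(); n=(np.array([0,0,1])-X)/2**.5
park=lo+a*.0878; print("park",park.round(4))
go(park+n*.09,-a,Y); 
for s in((.1),(.15)): print((park+n*s).round(3))
E
```

```text
size 79 128 ctr [0.4346 0.0447] xdir [ 0.029 -1.   ] seat_low [0.4332 0.0897 0.05  ]
park [0.4351 0.0277 0.1121]
turn [-0.654  0.589  1.576] | 1.805 shift in old axes [ 0.0194 -0.1457  0.0467] in new axes [-0.1369 -0.0047 -0.0709]
turn [-0.574 -0.637 -1.388] | 1.632 shift in old axes [ 0.0194 -0.1457  0.0467] in new axes [ 0.1369  0.0047 -0.0709]
[0.433 0.098 0.183]
[0.432 0.134 0.218]
```

```bash
python3 -m jog '[[0,0,0.186,0,0,0,15],[0,0,0.186,0,0,0,15],[0,0,0.186,0,0,0,15],[0,0,0.186,0,0,0,15],[0,0,0.186,0,0,0,15],[0,0,0.186,0,0,0,15],[0,0,0.186,0,0,0,15],[0,0,0.186,0,0,0,15],[0,0,0.184,0,0,0,15]]'; python3 -m jog '[[0,0,0,-0.043,0,0,15],[0,0,0,-0.043,0,0,15],[0,0,0,-0.043,0,0,15],[0,0.157,0,0,0,0,15],[0,0.157,0,0,0,0,15],[0,0.157,0,0,0,0,15],[0,0.157,0,0,0,0,15],[0,0.157,0,0,0,0,15],[0,0,0,0,0,0,15]]'
python3 - <<'E'
from h import *
print(observe()["q"].round(1))
lo,X,a,Y=restpose(); n=(np.array([0,0,1])-X)/2**.5
go(lo+a*.0895,-a,Y)
cv2.imwrite("pics/s2.png",img("side")["pixels"][:,:,::-1])
E
```

```text
time_s: 5.65
position: [0.4335, 0.2382, 0.2219]
tool_rot: [[-0.023, 1.0, -0.003], [1.0, 0.023, -0.001], [-0.001, -0.003, -1.0]]
ft_force: [-0.0, -0.5, -1.3]
grip_width: 0.0265
gripper_force: 49.5
time_s: 6.78
position: [0.4375, 0.1084, 0.2215]
tool_rot: [[-0.015, 1.0, -0.022], [0.707, 0.026, 0.707], [0.707, -0.005, -0.707]]
ft_force: [-1.0, 0.4, -0.5]
grip_width: 0.0265
gripper_force: 49.5
[-24.6  17.1  97.6  39.3  89.5 -35.1]
size 152 201 ctr [0.4353 0.003 ] xdir [ 1.    -0.029] seat_low [0.3903 0.0043 0.05  ]
turn [ 1.068e+00 -1.000e-03 -1.074e+00] | 1.515 shift in old axes [-0.1525  0.0134  0.0018] in new axes [-0.0905 -0.106   0.0635]
turn [-1.000e-03 -1.178e+00  1.767e+00] | 2.124 shift in old axes [-0.1525  0.0134  0.0018] in new axes [0.0905 0.106  0.0635]
```

View pics/s2.png

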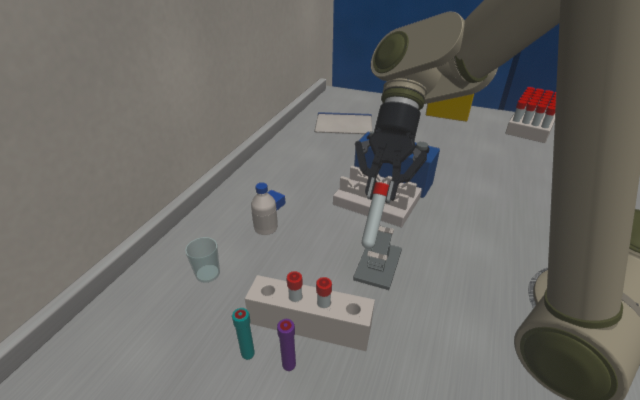

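Side view: the tube is held tilted, with its tip at (370,240) just above the rest, which still stands at (380,265). The arm hides the plate in the top view, so I use the earlier rest pose.

```bash
cat >> h.py <<'E'
def frame(lo,x):
    X=np.array([*x,0.]); X/=np.linalg.norm(X); return np.array(lo),X,(X+[0,0,1])/2**.5,np.cross([0,0,1],X)
E
python3 - <<'E'
from h import *
lo,X,a,Y=frame((.4332,.089,.05),(.026,-1))
go(lo+a*.0895,-a,Y)
E
```

```text
turn [-0.003  0.003  0.001] | 0.004 shift in old axes [-0.1365 -0.005   0.0188] in new axes [-0.1365 -0.0049  0.0184]
turn [-0.005 -0.004 -3.141] | 3.141 shift in old axes [-0.1365 -0.005   0.0188] in new axes [0.1365 0.0049 0.0184]
```

```bash
python3 -m jog '[[0,0,0,-0.03,-0.005,0.009,15],[0,0,0,-0.03,0,0.0095,15],[0,0,0,-0.03,0,0,15],[0,0,0,-0.02,0,0,15],[0,0,0,-0.015,0,0,15],[0,0,0,-0.006,0,0,15],[0,0,0,0,0,0,15],[0,0,0,0,0,0,15]]'
python3 - <<'E'
from h import *
lo,X,a,Y=frame((.4332,.089,.05),(.026,-1)); go(lo+a*.0895,-a,Y)
E
```

```text
time_s: 7.88
position: [0.4351, 0.0301, 0.118]
tool_rot: [[-0.021, 1.0, -0.02], [0.707, 0.03, 0.706], [0.706, 0.001, -0.708]]
ft_force: [-0.4, -0.2, 0.2]
grip_width: 0.0266
gripper_force: 49.5
turn [-0.002  0.001  0.003] | 0.004 shift in old axes [-0.0064 -0.0003  0.0003] in new axes [-0.0064 -0.0003  0.0003]
turn [-1.000e-03 -3.000e-03 -3.139e+00] | 3.139 shift in old axes [-0.0064 -0.0003  0.0003] in new axes [0.0064 0.0003 0.0003]
```

```bash
python3 -m jog '[[0,0,0,-0.004,0,0,15],[0,0,0,-0.0015,0,0,15],[0,0,0,0,0,0,15]]'
python3 - <<'E'
from h import *
s=img("side"); cv2.imwrite("pics/s3.png",cv2.resize(s["pixels"][150:300,300:460],None,fx=4,fy=4)[:,:,::-1])
E
```

```text
time_s: 8.25
position: [0.4349, 0.0261, 0.1139]
tool_rot: [[-0.02, 1.0, -0.021], [0.706, 0.029, 0.707], [0.708, -0.0, -0.707]]
ft_force: [-0.9, 1.5, 3.0]
grip_width: 0.0265
gripper_force: 49.6
```

View pics/s3.png

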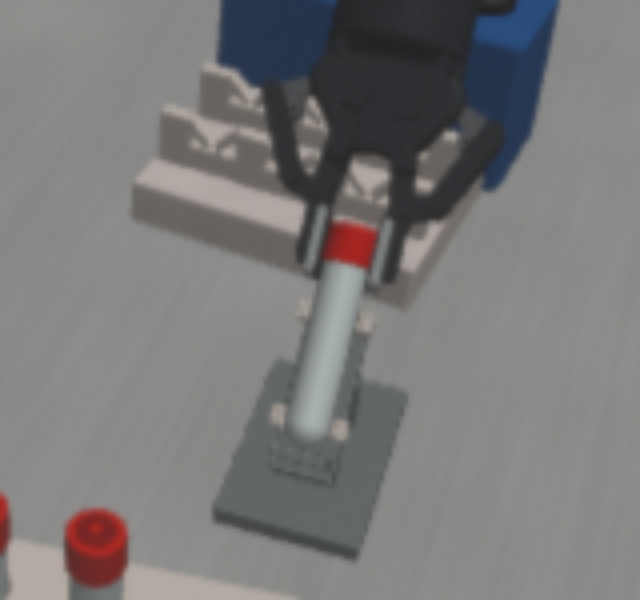

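The crop shows the tube in both V notches with its cap between the pads, and contact force rising. Now I release and back off along the axis.

```bash
python3 -m jog '[[0,0,0,0,0,0,40],[0,0,0,0,0,0,60],[0,0,0,0,0,0,80],[0,0,0,0,0,0,80],[0,0,0,0,0,0,80],[0,0,0,0,0,0,80],[0,0,0,0,0,-0.03,80],[0,0,0,0,0,-0.04,80],[0,0,0,0,0,-0.03,80],[0,0,0,0.04,0,0,80]]'
python3 - <<'E'
from h import *
print(observe()["q"].round(1))
s=img("side");t=img("top"); h=s["hsv"]
for d in (s,t):
    h=d["hsv"]; m=((h[...,0]<8)|(h[...,0]>172))&(h[...,1]>130)&(h[...,2]>60)
    print([(a,c.reshape(-1,2).mean(0).round(1)) for a,c in blobs(m,25)], proj(d,[.435,.012,.127]), proj(d,[.4332,.089,.05]))
cv2.imwrite("pics/s4.png",np.vstack([cv2.resize(s["pixels"][170:290,300:460],None,fx=3,fy=3),cv2.resize(t["pixels"][220:300,260:420],None,fx=3,fy=3)])[:,:,::-1])
lo,X,a,Y=frame((.4332,.089,.05),(.026,-1)); zt=(X-[0,0,1])/2**.5*-1; zt=np.array([X[0],X[1],-1])/2**.5
go(lo+a*.050-zt*.09,zt,Y)
E
```

```text
time_s: 9.55
position: [0.4371, -0.0185, 0.2131]
tool_rot: [[-0.018, 1.0, -0.018], [0.707, 0.025, 0.706], [0.707, -0.0, -0.708]]
ft_force: [0.3, 0.4, 0.3]
grip_width: 0.0683
gripper_force: 0.0
[-38.4  20.9  93.   33.1  97.3 -45. ]
[(58.5, array([285.3, 324.9])), (45.5, array([239.8, 313.8])), (206.0, array([323.6, 286.2])), (205.5, array([294.2, 280.3])), (93.0, array([387. , 212.1]))] [387.09325104 212.30791786] [374.96772821 262.2374541 ]
[(126.5, array([  8.2, 370.9])), (254.5, array([  8. , 349.7])), (123.0, array([  7.5, 329.2])), (126.5, array([  7.6, 315.4])), (122.0, array([326.5, 260.1])), (95.5, array([227. , 239.2])), (28.0, array([184.4, 229.1])), (96.5, array([224.6, 216.5])), (29.0, array([181.9, 196.6]))] [326.94984056 260.0747454 ] [296.17944487 261.38794118]
turn [ 0.003 -1.569  0.005] | 1.569 shift in old axes [ 4.780e-02 -1.000e-04  1.402e-01] in new axes [ 0.1403 -0.0005 -0.0475]
turn [ 2.216  0.005 -2.221] | 3.137 shift in old axes [ 4.780e-02 -1.000e-04  1.402e-01] in new axes [-0.1403  0.0005 -0.0475]
```

View pics/s4.png

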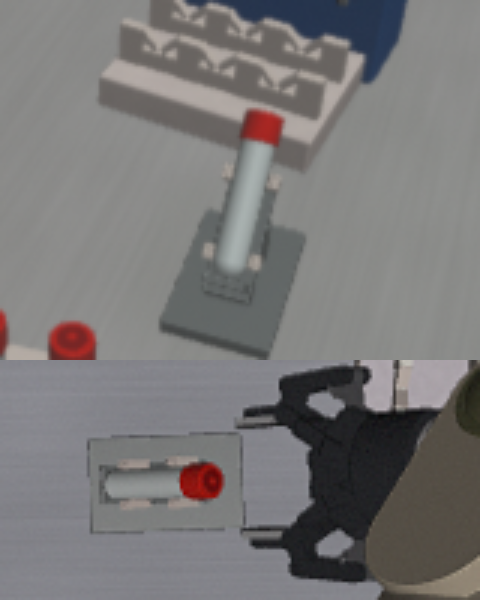

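Cap centre measured at (387,212) side and (326.5,260) top, against predicted (387.1,212.3) and (326.9,260.1), so the tube is parked properly. Next I turn to the side grip.

```bash
python3 -m jog '[[0,-0.18,0,0,0,0,70],[0,-0.18,0,0,0,0,70],[0,-0.18,0,0,0,0,70],[0,-0.18,0,0,0,0,70],[0,-0.18,0,0,0,0,70],[0,-0.18,0,0,0,0,70],[0,-0.18,0,0,0,0,70],[0,-0.18,0,0,0,0,70],[0,-0.13,0,0,0,0,70],[0,0,0,0,0,-0.0475,70]]'; python3 -m jog '[[0,0,0,0.04,0,0,70],[0,0,0,0.05,0,0,70],[0,0,0,0.05,0,0,70],[0,0,0,0,0,0,70],[0,0,0,0,0,0,70]]'
python3 - <<'E'
from h import *
print(observe()["q"].round(1))
lo,X,a,Y=frame((.4332,.089,.05),(.026,-1)); zt=np.array([X[0],X[1],-1])/2**.5
go(lo+a*.050+zt*.018,zt,Y)
E
```

```text
time_s: 10.9
position: [0.4343, 0.0172, 0.2436]
tool_rot: [[-0.027, 1.0, 0.014], [0.705, 0.029, -0.709], [-0.709, -0.01, -0.705]]
ft_force: [0.5, 0.5, 0.9]
grip_width: 0.0601
gripper_force: 0.0
time_s: 11.52
position: [0.4327, 0.1156, 0.1475]
tool_rot: [[-0.021, 1.0, 0.02], [0.707, 0.029, -0.707], [-0.707, -0.001, -0.707]]
ft_force: [0.0, -0.5, 0.1]
grip_width: 0.0599
gripper_force: 0.0
[ 21.8  29.1  92.2 -42.2  80.9  35.6]
turn [0.002 0.    0.003] | 0.004 shift in old axes [ 1.000e-04 -4.000e-04  1.058e-01] in new axes [ 1.000e-04 -2.000e-04  1.058e-01]
turn [-0.000e+00  3.000e-03 -3.139e+00] | 3.139 shift in old axes [ 1.000e-04 -4.000e-04  1.058e-01] in new axes [-1.000e-04  2.000e-04  1.058e-01]
```

```bash
python3 -m jog '[[0,0,0,0,0,0.03,70],[0,0,0,0,0,0.03,70],[0,0,0,0,0,0.026,70],[0,0,0,0,0,0.015,70],[0,0,0,0,0,0.005,70],[0,0,0,0,0,0,40],[0,0,0,0,0,0,20],[0,0,0,0,0,0,12],[0,0,0,0,0,0,12],[0,0,0,0,0,0,12]]' 40; python3 -m jog '[[0,0,0,0,0,0,12],[0,0,0,0,0,0,12]]'
python3 - <<'E'
from h import *
s=img("side"); cv2.imwrite("pics/s5.png",cv2.resize(s["pixels"][150:290,300:460],None,fx=3,fy=3)[:,:,::-1])
E
```

```text
time_s: 12.78
position: [0.4348, 0.0416, 0.0729]
tool_rot: [[-0.02, 1.0, 0.022], [0.707, 0.03, -0.707], [-0.707, 0.001, -0.707]]
ft_force: [-1.9, 3.7, 6.1]
grip_width: 0.0226
gripper_force: 39.1
time_s: 13.02
position: [0.4348, 0.0416, 0.073]
tool_rot: [[-0.02, 1.0, 0.022], [0.707, 0.03, -0.706], [-0.707, 0.001, -0.707]]
ft_force: [-1.5, 4.3, 6.4]
grip_width: 0.0225
gripper_force: 39.1
```

```bash
python3 -m jog '[[0,0,0,0,0,-0.01,12],[0,0,0,0,0,-0.02,12],[0,0,0,0,0,-0.03,12],[0,0,0,0,0,-0.03,12],[0,0,0,0,0,-0.02,12],[0,0,0,0,0,0,12]]'
python3 - <<'E'
from h import *
t=img("top"); im=cv2.imread("pics/top0.png"); h=cv2.cvtColor(im,cv2.COLOR_BGR2HSV)
roi=np.zeros(h.shape[:2],bool); roi[180:290,440:495]=1
m=(h[...,1]<110)&roi
hull=max(blobs((abs(h[...,0].astype(int)-108)<10)&(h[...,1]>140)&roi,1000),key=lambda q:q[0])[1]; hm=np.zeros(h.shape[:2],np.uint8); cv2.drawContours(hm,[cv2.convexHull(hull)],-1,1,-1); hm=cv2.erode(hm,np.ones((5,5)))
for a,c in blobs(m&(hm>0),20):
    p=np.array(cv2.minAreaRect(c)[0]); print(a,p.round(1),cv2.minAreaRect(c)[1],onz(t,p,.138).round(4))
g=cv2.resize(im[180:290,370:495],None,fx=6,fy=5,interpolation=cv2.INTER_CUBIC); cv2.imwrite("pics/rk.png",g)
E
```

```text
time_s: 13.82
position: [0.4327, 0.1199, 0.1509]
tool_rot: [[-0.02, 1.0, 0.023], [0.708, 0.031, -0.706], [-0.706, 0.002, -0.708]]
ft_force: [-0.3, 0.5, -1.1]
grip_width: 0.0227
gripper_force: 39.3
234.0 [466.  264.5] (17.0, 18.0) [ 0.42  -0.3    0.138]
78.5 [468. 235.] (10.0, 10.0) [ 0.4859 -0.3086  0.138 ]
147.5 [470.  205.5] (9.467185020446777, 18.68523406982422) [ 0.5532 -0.3173  0.138 ]
```

View pics/rk.png

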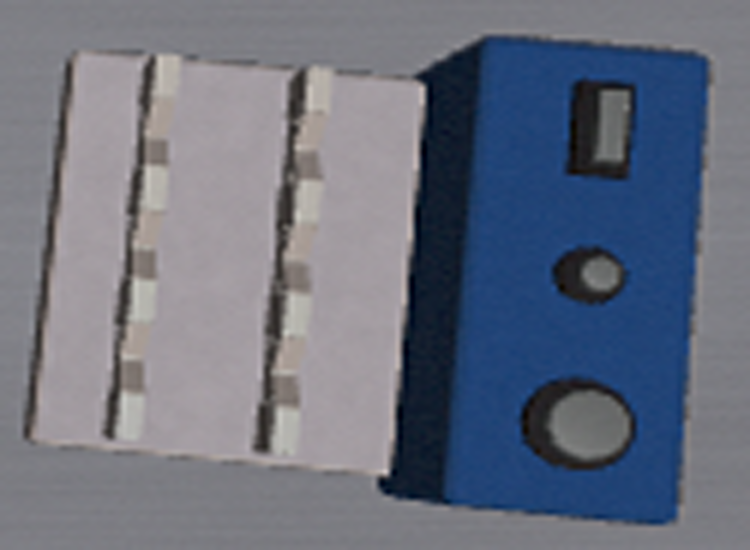

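The crop shows notch valleys on the left rail at about (157,140), (146,250), (134,360) and on the right rail at (310,150), (300,262), (288,375). Keys: bar (612,125), small (602,274), large (590,425).

Run:
```python
from h import *
t=img("top"); f=lambda u,v,z:onz(t,(370+u/6,180+v/5),z)[:2]
L=[f(157,140,.058),f(146,250,.058),f(134,360,.058)]; Rr=[f(310,150,.058),f(300,262,.058),f(288,375,.058)]
print(np.round(L,4).tolist(),np.round(Rr,4).tolist())
K=[f(612,125,.14),f(602,274,.14),f(590,425,.14)]; print("keys",np.round(K,4).tolist())
x=(L[0]-L[2]+Rr[0]-Rr[2]+K[0]-K[2]); x/=np.linalg.norm(x); y=np.array([-x[1],x[0]])
o=(L[1]-.04*y+Rr[1]+.022*y+K[1]+.12*y)/3
print("x",x.round(4),"o",o.round(4),(L[1]-.04*y).round(4),(Rr[1]+.022*y).round(4),(K[1]+.12*y).round(4))
x3=np.array([*x,0]);y3=np.array([*y,0]);o3=np.array([*o,0])
for k in(-.055,0,.055): print(k,(o3+k*x3+.01*y3+[0,0,.058]).round(4))
go(o3-.055*x3+.01*y3+[0,0,.058],[0,0,-1],x3)
```

```text
[[0.5599, -0.1606], [0.5056, -0.154], [0.452, -0.147]] [[0.5537, -0.2231], [0.4986, -0.2164], [0.4437, -0.2089]]
keys [[0.5539, -0.3214], [0.4862, -0.3133], [0.4189, -0.3045]]
x [ 0.992  -0.1258] o [ 0.5011 -0.1941] [ 0.5005 -0.1936] [ 0.5013 -0.1946] [ 0.5013 -0.1942]
-0.055 [ 0.4478 -0.1773  0.058 ]
0 [ 0.5023 -0.1842  0.058 ]
0.055 [ 0.5569 -0.1911  0.058 ]
turn [0.06  0.783 0.148] | 0.8 shift in old axes [-0.1447  0.007   0.2745] in new axes [-0.2917  0.0527  0.0919]
turn [-1.146  0.088 -2.768] | 2.998 shift in old axes [-0.1447  0.007   0.2745] in new axes [ 0.2917 -0.0527  0.0919]
```

```bash
python3 -m jog '[[0,0.157,0,0,0,0,12],[0,0.157,0,0,0,0,12],[0,0.157,0,0,0,0,12],[0,0.157,0,0,0,0,12],[0,0.157,0,0,0,0,12],[0,0,0.155,0,0,0,12],[0,0,0,-0.03,0.0075,0,12],[0,0,0,-0.04,0.0075,0,12],[0,0,0,-0.05,0.0075,0,12]]'; python3 -m jog '[[0,0,0,-0.05,0.0075,0,12],[0,0,0,-0.05,0.0075,0,12],[0,0,0,-0.04,0.0075,0,12],[0,0,0,-0.0317,0.0075,0,12],[0,0,0,0,0,0,12],[0,0,0,0,0,0,12]]'
cat >> h.py <<'E'
ro=np.array([.5011,-.1941,0]); rx=np.array([.992,-.126,0]); ry=np.array([.126,.992,0])
def rk(x,y,z): return ro+x*rx+y*ry+np.array([0,0,z])
E
python3 - <<'E'
from h import *
print(observe()["q"].round(1)); go(rk(-.055,.01,.0585),[0,0,-1],rx)
w=img("wrist"); cv2.imwrite("pics/w6.png",w["pixels"][:,:,::-1])
E
```

```text
time_s: 15.05
position: [0.4391, -0.0044, 0.1495]
tool_rot: [[0.126, 0.992, -0.002], [0.992, -0.126, 0.0], [-0.0, -0.002, -1.0]]
ft_force: [1.2, 0.0, -0.5]
grip_width: 0.0226
gripper_force: 39.2
time_s: 15.8
position: [0.4472, -0.1767, 0.1496]
tool_rot: [[0.126, 0.992, -0.001], [0.992, -0.126, 0.001], [0.001, -0.002, -1.0]]
ft_force: [-0.0, -0.5, -1.0]
grip_width: 0.023
gripper_force: 39.2
[-35.7  19.7  92.6   0.   67.8 -28.4]
turn [-0.002 -0.001 -0.   ] | 0.002 shift in old axes [-0.0006  0.0008  0.0911] in new axes [-0.0005  0.0007  0.0911]
turn [-1.000e-03  2.000e-03  3.141e+00] | 3.141 shift in old axes [-0.0006  0.0008  0.0911] in new axes [ 0.0005 -0.0007  0.0911]
```

View pics/w6.png

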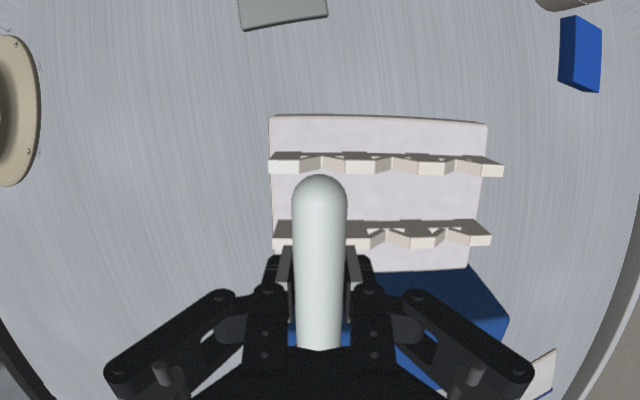

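The tube hangs above the first place: notch valley at (320,160), tube centred on column 320. I lower it.

```bash
python3 -m jog '[[0,0,0,0,0.001,0.02,12],[0,0,0,0,0,0.03,12],[0,0,0,0,0,0.02,12],[0,0,0,0,0,0.012,12],[0,0,0,0,0,0.006,12],[0,0,0,0,0,0.002,12],[0,0,0,0,0,0,12]]'; python3 -m jog '[[0,0,0,0,0,0,22],[0,0,0,0,0,0,32],[0,0,0,0,0,0,40],[0,0,0,0,0,0,45],[0,0,0,0,0,0,45],[0,0,0,0,0,-0.02,45],[0,0,0,0,0,-0.03,45],[0,0,0,0,0,-0.04,45],[0,0,0,0,0,-0.06,45]]'
python3 - <<'E'
from h import *
s=img("side"); h=s["hsv"]; m=((h[...,0]<8)|(h[...,0]>172))&(h[...,1]>130)&(h[...,2]>60)
print([(a,c.reshape(-1,2).mean(0).round(1)) for a,c in blobs(m,25)])
print(proj(s,rk(-.055,-.049,.075)),proj(s,rk(-.055,.06,.075)))
cv2.imwrite("pics/s7.png",cv2.resize(s["pixels"][120:290,310:470],None,fx=3.5,fy=3.5)[:,:,::-1])
go(np.array([.4871,.2462,.2]),[0,0,-1],[-.13,.99,0])
E
```

```text
time_s: 16.73
position: [0.449, -0.1773, 0.0606]
tool_rot: [[0.126, 0.992, 0.001], [0.992, -0.126, -0.0], [-0.0, 0.001, -1.0]]
ft_force: [-0.4, -0.4, -0.6]
grip_width: 0.0226
gripper_force: 39.2
time_s: 17.85
position: [0.4482, -0.1769, 0.2108]
tool_rot: [[0.126, 0.992, -0.003], [0.992, -0.126, 0.002], [0.001, -0.003, -1.0]]
ft_force: [0.3, -0.3, 0.3]
grip_width: 0.0387
gripper_force: 0.0
[(58.5, array([285.3, 324.9])), (46.5, array([239.7, 313.8])), (205.0, array([323.6, 286.2])), (205.5, array([294.2, 280.3])), (32.0, array([407.1, 172.2])), (163.0, array([525.1,  99.4]))]
[405.95955006 174.89650509] [391.28160393 195.26815768]
turn [ 0.002  0.013 -1.827] | 1.827 shift in old axes [ 0.4259 -0.0174  0.0166] in new axes [-0.0913  0.4163  0.0191]
turn [ 0.012 -0.002  1.314] | 1.315 shift in old axes [ 0.4259 -0.0174  0.0166] in new axes [ 0.0913 -0.4163  0.0191]
```

View pics/s7.png

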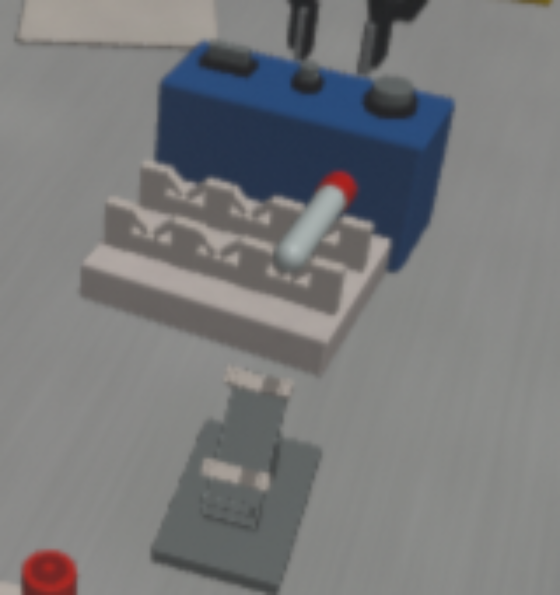

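Tube1 lies in both notches at the first place, cap to the housing; the rest is unmoved. On to tube2.

```bash
python3 -m jog '[[0,0,0.188,0,0,0,100],[0,0,0.188,0,0,0,100],[0,0,0.188,0,0,0,100],[0,0,0.188,0,0,0,100],[0,0,0.188,0,0,0,100],[0,0,0.188,0,0,0,100],[0,0,0.186,0,0,0,100],[0,0,0,0.01,-0.04,0,100],[0,0,0,0.01,-0.05,0,100]]'; python3 -m jog '[[0,0,0,0.01,-0.05,0,100],[0,0,0,0.01,-0.05,0,100],[0,0,0,0.01,-0.05,0,100],[0,0,0,0.01,-0.05,0,100],[0,0,0,0.01,-0.05,0,100],[0,0,0,0.01,-0.04,0,100],[0,0,0,0.0113,-0.0363,0.005,100],[0,0,0,0,0,0,100],[0,0,0,0,0,0,100]]'
python3 - <<'E'
from h import *
go(np.array([.4871,.2462,.093]),[0,0,-1],[-.13,.99,0])
w=img("wrist"); h=w["hsv"]; m=((h[...,0]<8)|(h[...,0]>172))&(h[...,1]>150)&(h[...,2]>60)
for a,c in blobs(m,60):
    x,r=cv2.minEnclosingCircle(c); print(a,np.round(x,1),onz(w,x,.126).round(4))
E
```

```text
time_s: 19.02
position: [0.4568, -0.0849, 0.2099]
tool_rot: [[0.991, 0.131, 0.0], [0.131, -0.991, -0.0], [0.0, 0.0, -1.0]]
ft_force: [1.1, 0.5, 0.1]
grip_width: 0.0852
gripper_force: 0.0
time_s: 20.15
position: [0.4837, 0.2471, 0.205]
tool_rot: [[0.991, 0.134, -0.0], [0.134, -0.991, -0.0], [-0.0, 0.0, -1.0]]
ft_force: [-0.8, 0.3, 0.3]
grip_width: 0.0854
gripper_force: 0.0
turn [-1.000e-03  1.000e-03 -3.138e+00] | 3.138 shift in old axes [0.0033 0.0013 0.112 ] in new axes [-0.0033 -0.0013  0.112 ]
turn [0.    0.    0.003] | 0.003 shift in old axes [0.0033 0.0013 0.112 ] in new axes [0.0033 0.0013 0.112 ]
489.0 [  7.  302.5] [0.2562 0.7097 0.126 ]
69.5 [619.2 257.7] [ 0.464  -0.1451  0.126 ]
983.0 [320.  199.2] [0.4911 0.2473 0.126 ]
300.5 [198. 155.] [0.5139 0.3443 0.126 ]
988.5 [321.5 131.2] [0.542  0.2532 0.126 ]
306.0 [196.   55.5] [0.5893 0.3525 0.126 ]
```

```bash
python3 -m jog '[[0,0,0,0.004,0.001,0.02,100],[0,0,0,0,0,0.03,100],[0,0,0,0,0,0.03,100],[0,0,0,0,0,0.02,100],[0,0,0,0,0,0.012,100],[0,0,0,0,0,0,30],[0,0,0,0,0,0,15],[0,0,0,0,0,0,15],[0,0,0,0,0,0,15],[0,0,0,0,0,0,15]]' 50; python3 -m jog '[[0,0,0,0,0,0,15],[0,0,0,0,0,0,15]]';python3 -m jog '[[0,0,0,0,0,-0.02,15],[0,0,0,0,0,-0.03,15],[0,0,0,0,0,-0.03,15],[0,0,0,0,0,-0.03,15],[0,0,0,0,0,-0.02,15],[0,0,0,0,0,0,15]]'
python3 - <<'E'
from h import *
lo,X,a,Y=restpose(); go(np.array([.4375,.1084,.2215]),[0,0,-1],Y); print(observe()["q"].round(1))
E
```

```text
time_s: 21.45
position: [0.4883, 0.2471, 0.0939]
tool_rot: [[0.991, 0.133, 0.001], [0.133, -0.991, 0.0], [0.001, -0.0, -1.0]]
ft_force: [-1.2, -0.1, 6.0]
grip_width: 0.027
gripper_force: 49.2
time_s: 21.7
position: [0.4882, 0.2471, 0.0939]
tool_rot: [[0.991, 0.133, 0.001], [0.133, -0.991, 0.0], [0.001, -0.0, -1.0]]
ft_force: [-0.0, -0.6, 5.7]
grip_width: 0.0265
gripper_force: 49.2
time_s: 22.45
position: [0.4882, 0.2472, 0.2241]
tool_rot: [[0.991, 0.134, 0.002], [0.134, -0.991, 0.001], [0.002, -0.0, -1.0]]
ft_force: [0.6, 0.2, -1.2]
grip_width: 0.0264
gripper_force: 49.3
size 128 78 ctr [0.4348 0.0441] xdir [-0.006 -1.   ] seat_low [0.4351 0.0891 0.05  ]
turn [-0.     0.    -1.431] | 1.431 shift in old axes [-0.0683  0.1307  0.0014] in new axes [-0.139  -0.0494  0.0014]
turn [0.    0.    1.711] | 1.711 shift in old axes [-0.0683  0.1307  0.0014] in new axes [0.139  0.0494 0.0014]
[14.5 21.8 75.7  0.  82.4 96.8]
```

```bash
python3 -m jog '[[0,0,-0.18,0,0,0,15],[0,0,-0.18,0,0,0,15],[0,0,-0.18,0,0,0,15],[0,0,-0.18,0,0,0,15],[0,0,-0.18,0,0,0,15],[0,0,-0.18,0,0,0,15],[0,0,-0.18,0,0,0,15],[0,0,-0.185,0,0,0,15]]'; python3 -m jog '[[0,0,0,-0.046,-0.017,0,15],[0,0,0,-0.046,-0.017,0,15],[0,0,0,-0.047,-0.017,0,15],[0,0.157,0,0,0,0,15],[0,0.157,0,0,0,0,15],[0,0.157,0,0,0,0,15],[0,0.157,0,0,0,0,15],[0,0.157,0,0,0,0,15],[0,0,0,0,0,0,15]]'
cat >> h.py <<'E'
RED=lambda h:((h[...,0]<8)|(h[...,0]>172))&(h[...,1]>130)&(h[...,2]>60)
def reds(d): return [(a,c.reshape(-1,2).mean(0).round(1).tolist()) for a,c in blobs(RED(d["hsv"]),25)]
E
python3 - <<'E'
from h import *
lo,X,a,Y=frame((.4342,.089,.05),(.012,-1)); go(lo+a*.0895,-a,Y)
s=img("side"); np.set_printoptions(linewidth=200)
a0=cv2.cvtColor(cv2.imread("pics/side0.png"),cv2.COLOR_BGR2GRAY)[245:290,350:410]; g=cv2.cvtColor(s["pixels"],cv2.COLOR_RGB2GRAY)[245:290,350:410]
print("rest changed px",(abs(a0.astype(int)-g)>20).sum())
E
```

```text
time_s: 23.5
position: [0.4874, 0.2469, 0.2216]
tool_rot: [[-0.014, 1.0, -0.003], [1.0, 0.014, -0.001], [-0.001, -0.003, -1.0]]
ft_force: [0.4, -0.4, -0.8]
grip_width: 0.0267
gripper_force: 49.4
time_s: 24.62
position: [0.4378, 0.1066, 0.2214]
tool_rot: [[0.0, 1.0, -0.007], [0.707, 0.005, 0.707], [0.707, -0.005, -0.707]]
ft_force: [0.3, -0.1, -0.6]
grip_width: 0.0266
gripper_force: 49.4
turn [ 0.002 -0.    -0.009] | 0.009 shift in old axes [-0.1336 -0.0026  0.0192] in new axes [-0.1336 -0.0038  0.0193]
turn [-0.000e+00 -2.000e-03  3.133e+00] | 3.133 shift in old axes [-0.1336 -0.0026  0.0192] in new axes [0.1336 0.0038 0.0193]
rest changed px 84
```

```bash
python3 -m jog '[[0,0,0,-0.03,-0.003,0.009,15],[0,0,0,-0.03,0,0.01,15],[0,0,0,-0.03,0,0,15],[0,0,0,-0.02,0,0,15],[0,0,0,-0.012,0,0,15],[0,0,0,-0.006,0,0,15],[0,0,0,0,0,0,15]]';python3 -m jog '[[0,0,0,-0.003,0,0,15],[0,0,0,-0.0015,0,0,15],[0,0,0,0,0,0,15]]'
python3 - <<'E'
from h import *
lo,X,a,Y=frame((.4342,.089,.05),(.012,-1)); go(lo+a*.0895,-a,Y)
s=img("side"); print(reds(s),proj(s,lo+a*.109))
E
```

```text
time_s: 25.55
position: [0.4357, 0.0307, 0.1195]
tool_rot: [[-0.006, 1.0, -0.006], [0.708, 0.008, 0.706], [0.706, 0.0, -0.708]]
ft_force: [-0.0, 0.8, -0.5]
grip_width: 0.0267
gripper_force: 49.4
time_s: 25.92
position: [0.4356, 0.0274, 0.1162]
tool_rot: [[-0.006, 1.0, -0.006], [0.707, 0.008, 0.707], [0.707, -0.0, -0.707]]
ft_force: [0.8, 0.1, 0.8]
grip_width: 0.027
gripper_force: 49.4
turn [ 0.003  0.    -0.003] | 0.004 shift in old axes [-0.0033 -0.0006  0.0009] in new axes [-0.0033 -0.0006  0.0009]
turn [ 0.    -0.004  3.139] | 3.139 shift in old axes [-0.0033 -0.0006  0.0009] in new axes [0.0033 0.0006 0.0009]
[(58.5, [285.3, 324.9]), (46.5, [239.7, 313.8]), (204.5, [294.2, 280.3]), (92.0, [386.6, 210.1]), (47.5, [558.3, 97.5])] [387.04758482 212.24827295]
```

```bash
python3 -m jog '[[0,0,0,-0.002,0,0.0005,15],[0,0,0,-0.001,0,0,15],[0,0,0,0,0,0,15]]'; python3 -m jog '[[0,0,0,0,0,0,40],[0,0,0,0,0,0,60],[0,0,0,0,0,0,80],[0,0,0,0,0,0,80],[0,0,0,0,0,0,80],[0,0,0,0,0,0,80],[0,0,0,0,0,-0.03,80],[0,0,0,0,0,-0.04,80],[0,0,0,0,0,-0.03,80],[0,0,0,0.04,0,0,80]]'
python3 - <<'E'
from h import *
lo,X,a,Y=frame((.4342,.089,.05),(.012,-1))
for n in("side","top"):
    d=img(n); print(reds(d),proj(d,lo+a*.109))
zt=np.array([X[0],X[1],-1])/2**.5; go(lo+a*.050-zt*.09,zt,Y)
E
```

```text
time_s: 26.35
position: [0.4352, 0.0263, 0.1142]
tool_rot: [[-0.006, 1.0, -0.007], [0.705, 0.009, 0.709], [0.709, -0.001, -0.705]]
ft_force: [-2.9, 3.7, 6.4]
grip_width: 0.0268
gripper_force: 49.7
time_s: 27.6
position: [0.4367, -0.0188, 0.2131]
tool_rot: [[-0.003, 1.0, -0.003], [0.708, 0.004, 0.707], [0.707, -0.0, -0.708]]
ft_force: [0.3, 0.9, 0.0]
grip_width: 0.0684
gripper_force: 0.0
[(58.5, [285.3, 324.9]), (46.5, [239.7, 313.8]), (205.5, [294.2, 280.3]), (92.0, [387.0, 212.1]), (32.0, [407.1, 172.2])] [387.04758482 212.24827295]
[(129.0, [8.0, 371.0]), (130.5, [7.5, 357.0]), (122.0, [8.2, 343.1]), (123.0, [7.8, 329.2]), (124.5, [7.3, 315.3]), (124.0, [326.5, 260.1]), (28.0, [184.4, 229.1]), (97.0, [224.8, 216.4]), (29.0, [181.9, 196.6])] [326.9785498  260.01913259]
turn [ 0.003 -1.569 -0.003] | 1.569 shift in old axes [ 0.048  -0.0012  0.1404] in new axes [ 0.1405 -0.0006 -0.0478]
turn [-2.217 -0.005  2.222] | 3.139 shift in old axes [ 0.048  -0.0012  0.1404] in new axes [-0.1405  0.0006 -0.0478]
```

Tube2 is parked with its cap at the same pixels as before, within 0.5 px. Same side-grip sequence again.

```bash
python3 -m jog '[[0,-0.18,0,0,0,0,70],[0,-0.18,0,0,0,0,70],[0,-0.18,0,0,0,0,70],[0,-0.18,0,0,0,0,70],[0,-0.18,0,0,0,0,70],[0,-0.18,0,0,0,0,70],[0,-0.18,0,0,0,0,70],[0,-0.18,0,0,0,0,70],[0,-0.13,0,0,0,0,70],[0,0,0,0,0,-0.0475,70]]'; python3 -m jog '[[0,0,0,0.04,0,0,70],[0,0,0,0.05,0,0,70],[0,0,0,0.05,0,0,70],[0,0,0,0,0,0,70],[0,0,0,0,0,0,70]]'
python3 - <<'E'
from h import *
lo,X,a,Y=frame((.4342,.089,.05),(.012,-1)); zt=np.array([X[0],X[1],-1])/2**.5
go(lo+a*.050+zt*.018,zt,Y)
s=img("side"); print(reds(s))
E
```

```text
time_s: 28.95
position: [0.4347, 0.0169, 0.2435]
tool_rot: [[-0.013, 1.0, -0.001], [0.705, 0.008, -0.709], [-0.709, -0.01, -0.705]]
ft_force: [0.1, 0.7, 0.7]
grip_width: 0.0596
gripper_force: 0.0
time_s: 29.58
position: [0.4351, 0.1154, 0.1474]
tool_rot: [[-0.006, 1.0, 0.006], [0.707, 0.008, -0.707], [-0.707, -0.001, -0.707]]
ft_force: [-0.4, -0.7, 0.3]
grip_width: 0.0595
gripper_force: 0.0
turn [-0.003  0.    -0.002] | 0.004 shift in old axes [ 0.0002 -0.0009  0.1055] in new axes [ 0.0002 -0.0012  0.1055]
turn [0.    0.005 3.14 ] | 3.14 shift in old axes [ 0.0002 -0.0009  0.1055] in new axes [-0.0002  0.0012  0.1055]
[(57.5, [285.3, 325.0]), (44.5, [239.8, 313.8]), (204.5, [294.2, 280.3]), (61.0, [388.7, 211.7])]
```

```bash
python3 -m jog '[[0,0,0,0,-0.001,0.03,70],[0,0,0,0,0,0.03,70],[0,0,0,0,0,0.026,70],[0,0,0,0,0,0.014,70],[0,0,0,0,0,0.005,70],[0,0,0,0,0,0,40],[0,0,0,0,0,0,20],[0,0,0,0,0,0,12],[0,0,0,0,0,0,12],[0,0,0,0,0,0,12]]' 40; python3 -m jog '[[0,0,0,0,0,0,12],[0,0,0,0,0,0,12]]';  python3 -m jog '[[0,0,0,0,0,-0.01,12],[0,0,0,0,0,-0.02,12],[0,0,0,0,0,-0.03,12],[0,0,0,0,0,-0.03,12],[0,0,0,0,0,-0.02,12],[0,0,0,0,0,0,12]]'
python3 - <<'E'
from h import *
go(rk(0,.01,.15),[0,0,-1],rx)
E
```

```text
time_s: 30.88
position: [0.4346, 0.042, 0.0736]
tool_rot: [[-0.006, 1.0, 0.007], [0.707, 0.009, -0.707], [-0.707, 0.001, -0.707]]
ft_force: [-2.5, 5.2, 6.0]
grip_width: 0.0229
gripper_force: 39.0
time_s: 31.12
position: [0.4346, 0.042, 0.0735]
tool_rot: [[-0.006, 1.0, 0.007], [0.707, 0.009, -0.707], [-0.707, 0.001, -0.707]]
ft_force: [-1.9, 4.8, 5.7]
grip_width: 0.0229
gripper_force: 39.0
time_s: 31.88
position: [0.4343, 0.1204, 0.1516]
tool_rot: [[-0.005, 1.0, 0.008], [0.708, 0.01, -0.706], [-0.706, 0.002, -0.708]]
ft_force: [0.5, -0.5, -0.8]
grip_width: 0.0231
gripper_force: 39.2
turn [0.055 0.782 0.128] | 0.795 shift in old axes [-0.2149  0.0651  0.2167] in new axes [-0.2935  0.1059  0.0016]
turn [-1.152  0.082 -2.787] | 3.017 shift in old axes [-0.2149  0.0651  0.2167] in new axes [ 0.2935 -0.1059  0.0016]
```

```bash
python3 -m jog '[[0,0.157,0,0,0,0,12],[0,0.157,0,0,0,0,12],[0,0.157,0,0,0,0,12],[0,0.157,0,0,0,0,12],[0,0.157,0,0,0,0,12],[0,0,0.135,0,0,0,12],[0,0,0,-0.03,0.015,0,12],[0,0,0,-0.04,0.015,0,12],[0,0,0,-0.05,0.015,0,12]]'; python3 -m jog '[[0,0,0,-0.05,0.015,0,12],[0,0,0,-0.05,0.015,0,12],[0,0,0,-0.04,0.015,0,12],[0,0,0,-0.033,0.015,0,12],[0,0,0,0,0,0,12],[0,0,0,0,0,0,12]]'
python3 - <<'E'
from h import *
go(rk(0,.01,.058),[0,0,-1],rx)
E
```

```text
time_s: 33.0
position: [0.4631, -0.0068, 0.1502]
tool_rot: [[0.126, 0.992, -0.001], [0.992, -0.126, 0.0], [-0.0, -0.001, -1.0]]
ft_force: [1.3, 0.7, -0.7]
grip_width: 0.0225
gripper_force: 39.3
time_s: 33.75
position: [0.5002, -0.1841, 0.1502]
tool_rot: [[0.127, 0.992, -0.001], [0.992, -0.127, 0.001], [0.001, -0.002, -1.0]]
ft_force: [0.2, 0.2, -0.1]
grip_width: 0.0228
gripper_force: 39.3
turn [-0.002 -0.001 -0.001] | 0.002 shift in old axes [0.0001 0.0023 0.0922] in new axes [0.0002 0.0021 0.0922]
turn [-1.000e-03  2.000e-03  3.141e+00] | 3.141 shift in old axes [0.0001 0.0023 0.0922] in new axes [-0.0002 -0.0021  0.0922]
```

```bash
python3 -m jog '[[0,0,0,0,0.002,0.02,12],[0,0,0,0,0,0.03,12],[0,0,0,0,0,0.02,12],[0,0,0,0,0,0.012,12],[0,0,0,0,0,0.006,12],[0,0,0,0,0,0.003,12],[0,0,0,0,0,0,12],[0,0,0,0,0,0,12]]'; python3 -m jog '[[0,0,0,0,0,0,22],[0,0,0,0,0,0,32],[0,0,0,0,0,0,40],[0,0,0,0,0,0,45],[0,0,0,0,0,0,45],[0,0,0,0,0,-0.02,45],[0,0,0,0,0,-0.03,45],[0,0,0,0,0,-0.04,45],[0,0,0,0,0,-0.06,45]]'
python3 - <<'E'
from h import *
s=img("side"); print(reds(s),proj(s,rk(-.055,-.049,.075)),proj(s,rk(0,-.049,.075)))
go(np.array([.5415,.2530,.205]),[0,0,-1],[-.13,.99,0])
cv2.imwrite("pics/s8.png",cv2.resize(s["pixels"][120:290,310:470],None,fx=3.5,fy=3.5)[:,:,::-1])
E
```

```text
time_s: 34.75
position: [0.5031, -0.185, 0.0603]
tool_rot: [[0.127, 0.992, 0.001], [0.992, -0.127, -0.0], [-0.0, 0.001, -1.0]]
ft_force: [1.2, 0.5, -0.2]
grip_width: 0.0224
gripper_force: 39.3
time_s: 35.88
position: [0.5023, -0.1845, 0.2102]
tool_rot: [[0.127, 0.992, -0.003], [0.992, -0.127, 0.002], [0.001, -0.003, -1.0]]
ft_force: [1.9, -1.3, -0.5]
grip_width: 0.0385
gripper_force: 0.0
[(57.5, [285.3, 325.0]), (45.5, [239.8, 313.8]), (205.5, [294.2, 280.3]), (32.0, [407.1, 172.2]), (27.0, [388.1, 166.9])] [405.95955006 174.89650509] [386.72568721 169.64036224]
turn [ 0.003  0.013 -1.828] | 1.828 shift in old axes [ 0.4402 -0.0193  0.0117] in new axes [-0.0935  0.4305  0.0141]
turn [ 0.012 -0.003  1.313] | 1.314 shift in old axes [ 0.4402 -0.0193  0.0117] in new axes [ 0.0935 -0.4305  0.0141]
```

View pics/s8.png

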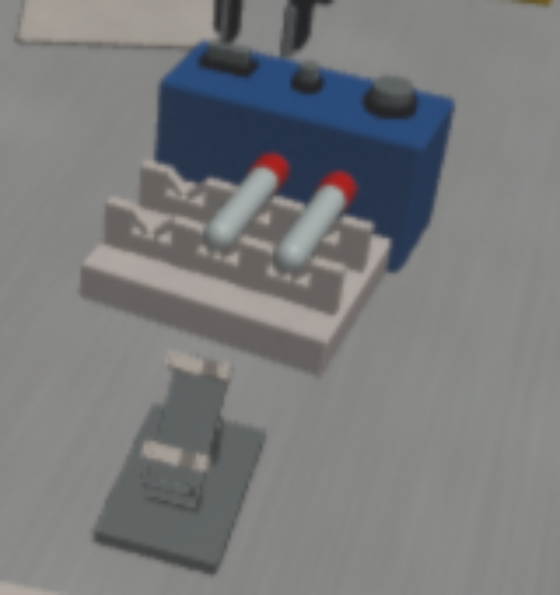

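Two tubes lie well in the notches. The rest has been knocked aside: its plate is now about 17 px further left. I'll pick tube3 and then re-measure the rest.

```bash
python3 -m jog '[[0,0,0.188,0,0,0,100],[0,0,0.188,0,0,0,100],[0,0,0.188,0,0,0,100],[0,0,0.188,0,0,0,100],[0,0,0.188,0,0,0,100],[0,0,0.188,0,0,0,100],[0,0,0.186,0,0,0,100],[0,0,0,0.01,-0.04,0,100],[0,0,0,0.01,-0.05,0,100]]'; python3 -m jog '[[0,0,0,0.01,-0.05,0,100],[0,0,0,0.01,-0.05,0,100],[0,0,0,0.01,-0.05,0,100],[0,0,0,0.01,-0.05,0,100],[0,0,0,0.01,-0.05,0,100],[0,0,0,0.01,-0.05,0,100],[0,0,0,0.0135,-0.04,0.005,100],[0,0,0,0,0,0,100],[0,0,0,0,0,0,100]]'
python3 - <<'E'
from h import *
go(np.array([.5415,.2530,.093]),[0,0,-1],[-.13,.99,0])
w=img("wrist"); h=w["hsv"]
for a,c in blobs(RED(h),60):
    x,r=cv2.minEnclosingCircle(c); print(a,np.round(x,1),onz(w,x,.126).round(4))
restpose((.45,.05))
E
```

```text
time_s: 37.05
position: [0.5109, -0.0926, 0.2095]
tool_rot: [[0.991, 0.13, 0.0], [0.13, -0.991, 0.0], [0.0, -0.0, -1.0]]
ft_force: [0.3, -0.6, 0.7]
grip_width: 0.0856
gripper_force: 0.0
time_s: 38.17
position: [0.5386, 0.2533, 0.2046]
tool_rot: [[0.991, 0.132, -0.0], [0.132, -0.991, -0.0], [-0.0, 0.0, -1.0]]
ft_force: [-0.7, -0.6, 0.0]
grip_width: 0.0854
gripper_force: 0.0
turn [-1.000e-03  1.000e-03 -3.139e+00] | 3.139 shift in old axes [0.0029 0.0006 0.1116] in new axes [-0.0029 -0.0007  0.1116]
turn [0.    0.    0.002] | 0.002 shift in old axes [0.0029 0.0006 0.1116] in new axes [0.0029 0.0007 0.1116]
71.5 [607.5 287.2] [ 0.4746 -0.1434  0.126 ]
1081.0 [ 13.5 313. ] [0.294 0.707 0.126]
67.0 [623.3 257.6] [ 0.5192 -0.1501  0.126 ]
249.5 [203.7 220.7] [0.5154 0.3446 0.126 ]
1011.0 [319.8 201. ] [0.5447 0.2535 0.126 ]
313.0 [196.5 126.5] [0.5908 0.3528 0.126 ]
size 126 79 ctr [0.4729 0.0425] xdir [-0.016 -1.   ] seat_low [0.4736 0.0875 0.05  ]
```

```bash
python3 -m jog '[[0,0,0,0.0035,0.0005,0.02,100],[0,0,0,0,0,0.03,100],[0,0,0,0,0,0.03,100],[0,0,0,0,0,0.02,100],[0,0,0,0,0,0.012,100],[0,0,0,0,0,0,30],[0,0,0,0,0,0,15],[0,0,0,0,0,0,15],[0,0,0,0,0,0,15],[0,0,0,0,0,0,15]]' 50; python3 -m jog '[[0,0,0,0,0,0,15],[0,0,0,0,0,0,15]]';python3 -m jog '[[0,0,0,0,0,-0.02,15],[0,0,0,0,0,-0.03,15],[0,0,0,0,0,-0.03,15],[0,0,0,0,0,-0.03,15],[0,0,0,0,0,-0.02,15],[0,0,0,0,0,0,15]]'
python3 - <<'E'
from h import *
lo,X,a,Y=restpose((.473,.0425)); restpose((.473,.0425))
go(lo+[.003,.0194,.1715],[0,0,-1],Y); print(observe()["q"].round(1))
t=img("top");s=img("side"); k=cv2.resize(t["pixels"][210:290,260:380],None,fx=5,fy=5,interpolation=2); k2=cv2.resize(s["pixels"][205:295,320:410],(200,400)[::-1] and (400,400),interpolation=2)
u,v=proj(s,lo); print("lo side",(u-320)*400/90,(v-205)*400/90); u,v=proj(t,lo); print("lo top",(u-260)*5,(v-210)*5)
u,v=proj(t,lo+a*.074+np.array([X[0],X[1],-1])/2**.5*.017); print("upper V valley top",(u-260)*5,(v-210)*5)
c=np.zeros((400,800,3),np.uint8); c[:,:400]=k2; c[:267,400:]=cv2.resize(k,(400,267)); cv2.imwrite("pics/r9.png",c[:,:,::-1])
E
```

```text
time_s: 39.52
position: [0.5426, 0.2539, 0.0936]
tool_rot: [[0.991, 0.133, 0.001], [0.133, -0.991, 0.0], [0.002, -0.0, -1.0]]
ft_force: [-0.9, 0.1, 4.6]
grip_width: 0.0267
gripper_force: 49.0
time_s: 39.78
position: [0.5426, 0.2539, 0.0936]
tool_rot: [[0.991, 0.132, 0.001], [0.132, -0.991, 0.001], [0.002, -0.0, -1.0]]
ft_force: [0.3, 0.3, 6.0]
grip_width: 0.0267
gripper_force: 49.1
time_s: 40.52
position: [0.5425, 0.2537, 0.2238]
tool_rot: [[0.991, 0.132, 0.002], [0.132, -0.991, 0.0], [0.002, -0.0, -1.0]]
ft_force: [-0.0, 0.3, -1.9]
grip_width: 0.0267
gripper_force: 49.3
size 79 128 ctr [0.4726 0.0431] xdir [ 0.019 -1.   ] seat_low [0.4718 0.0881 0.05  ]
size 128 79 ctr [0.4731 0.0436] xdir [-0.006 -1.   ] seat_low [0.4734 0.0885 0.05  ]
turn [-1.000e-03  2.000e-03 -1.457e+00] | 1.457 shift in old axes [-0.0858  0.1359  0.0004] in new axes [-0.1448 -0.0698  0.0002]
turn [2.000e-03 1.000e-03 1.685e+00] | 1.685 shift in old axes [-0.0858  0.1359  0.0004] in new axes [0.1448 0.0698 0.0002]
[13.8 27.1 67.2 -0.  85.8 96.1]
lo side 166.9235598607247 231.33480718771781
lo top 182.09452272372033 178.301652957972
upper V valley top 309.76220043021016 170.54480832566043
```

View pics/r9.png

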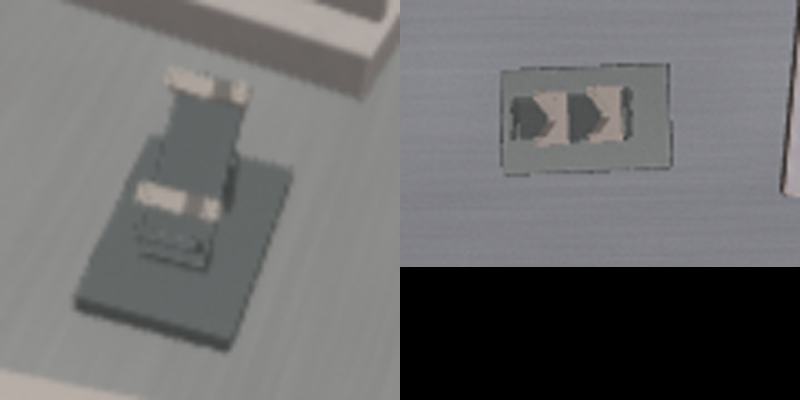

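The moved rest keeps its heading. In the top view its upper notch valley is at about (608,112) in the crop, against a predicted (607,114). I carry tube3 there.

```bash
python3 -m jog '[[0,0,-0.183,0,0,0,15],[0,0,-0.183,0,0,0,15],[0,0,-0.183,0,0,0,15],[0,0,-0.183,0,0,0,15],[0,0,-0.183,0,0,0,15],[0,0,-0.183,0,0,0,15],[0,0,-0.183,0,0,0,15],[0,0,-0.183,0,0,0,15]]'; python3 -m jog '[[0,0,0,-0.048,-0.023,0,15],[0,0,0,-0.048,-0.023,0,15],[0,0,0,-0.048,-0.023,0,15],[0,0.157,0,0,0,0,15],[0,0.157,0,0,0,0,15],[0,0.157,0,0,0,0,15],[0,0.157,0,0,0,0,15],[0,0.157,0,0,0,0,15],[0,0,0,0,0,0,15]]'
python3 - <<'E'
from h import *
lo,X,a,Y=frame((.4726,.0883,.05),(.01,-1)); go(lo+a*.0895,-a,Y)
E
```

```text
time_s: 41.72
position: [0.542, 0.2536, 0.2217]
tool_rot: [[-0.032, 0.999, -0.002], [0.999, 0.032, -0.0], [-0.0, -0.002, -1.0]]
ft_force: [-0.0, 0.8, -0.5]
grip_width: 0.0268
gripper_force: 49.4
time_s: 42.85
position: [0.4769, 0.1067, 0.2212]
tool_rot: [[-0.013, 1.0, -0.019], [0.707, 0.023, 0.707], [0.707, -0.004, -0.707]]
ft_force: [0.2, 0.1, 0.4]
grip_width: 0.0268
gripper_force: 49.5
turn [-0.012  0.     0.006] | 0.014 shift in old axes [-0.134  -0.0051  0.0186] in new axes [-0.134  -0.0045  0.0186]
turn [-0.    -0.019 -3.135] | 3.135 shift in old axes [-0.134  -0.0051  0.0186] in new axes [0.134  0.0045 0.0186]
```

```bash
python3 -m jog '[[-0.012,0,0.006,-0.03,-0.005,0.009,15],[0,0,0,-0.03,0,0.01,15],[0,0,0,-0.03,0,0,15],[0,0,0,-0.02,0,0,15],[0,0,0,-0.012,0,0,15],[0,0,0,-0.006,0,0,15],[0,0,0,0,0,0,15]]';python3 -m jog '[[0,0,0,-0.003,0,0,15],[0,0,0,-0.0015,0,0,15],[0,0,0,0,0,0,15]]'
python3 - <<'E'
from h import *
lo,X,a,Y=frame((.4726,.0883,.05),(.01,-1)); go(lo+a*.0895,-a,Y)
s=img("side"); print(reds(s),proj(s,lo+a*.109))
E
```

```text
time_s: 43.72
position: [0.4736, 0.0307, 0.1191]
tool_rot: [[-0.013, 1.0, -0.006], [0.708, 0.013, 0.707], [0.707, 0.004, -0.708]]
ft_force: [-0.4, -0.1, -0.2]
grip_width: 0.0268
gripper_force: 49.5
time_s: 44.1
position: [0.4736, 0.0275, 0.1158]
tool_rot: [[-0.012, 1.0, -0.006], [0.707, 0.013, 0.707], [0.707, 0.004, -0.707]]
ft_force: [-0.6, -0.1, -0.6]
grip_width: 0.0267
gripper_force: 49.5
turn [0.001 0.    0.005] | 0.005 shift in old axes [-0.0036 -0.0004  0.    ] in new axes [-0.0036 -0.0004  0.    ]
turn [-1.000e-03  1.000e-03 -3.136e+00] | 3.136 shift in old axes [-0.0036 -0.0004  0.    ] in new axes [0.0036 0.0004 0.    ]
[(57.5, [285.3, 325.0]), (45.5, [239.8, 313.8]), (80.5, [369.3, 206.2]), (32.0, [407.1, 172.2]), (196.5, [553.5, 100.2])] [369.79677191 207.96973032]
```

```bash
python3 -m jog '[[0,0,0,-0.002,0,0,15],[0,0,0,-0.001,0,0,15],[0,0,0,0,0,0,15]]'; python3 -m jog '[[0,0,0,0,0,0,40],[0,0,0,0,0,0,60],[0,0,0,0,0,0,80],[0,0,0,0,0,0,80],[0,0,0,0,0,0,80],[0,0,0,0,0,0,80],[0,0,0,0,0,-0.03,80],[0,0,0,0,0,-0.04,80],[0,0,0,0,0,-0.03,80],[0,0,0,0.04,0,0,80]]'
python3 - <<'E'
from h import *
lo,X,a,Y=frame((.4726,.0883,.05),(.01,-1))
for n in("side","top"):
    d=img(n); print(reds(d),proj(d,lo+a*.109))
zt=np.array([X[0],X[1],-1])/2**.5; go(lo+a*.050-zt*.09,zt,Y)
E
```

```text
time_s: 44.52
position: [0.4734, 0.0257, 0.1139]
tool_rot: [[-0.012, 1.0, -0.007], [0.706, 0.014, 0.708], [0.708, 0.004, -0.706]]
ft_force: [-1.7, 2.1, 3.3]
grip_width: 0.0264
gripper_force: 49.6
time_s: 45.78
position: [0.4744, -0.0191, 0.213]
tool_rot: [[-0.01, 1.0, -0.004], [0.708, 0.009, 0.707], [0.707, 0.004, -0.708]]
ft_force: [-0.3, 0.2, 0.0]
grip_width: 0.0684
gripper_force: 0.0
[(58.5, [285.3, 324.9]), (45.5, [239.8, 313.8]), (85.0, [369.8, 207.6]), (32.0, [407.1, 172.2]), (27.0, [388.1, 166.9])] [369.79677191 207.96973032]
[(128.5, [8.2, 370.9]), (131.5, [7.9, 356.9]), (123.5, [8.1, 343.1]), (123.5, [7.7, 329.2]), (121.5, [7.2, 315.4]), (122.0, [327.1, 242.7]), (28.0, [184.4, 229.1]), (29.0, [181.9, 196.6])] [326.9813235  243.23736534]
turn [ 0.009 -1.569  0.005] | 1.569 shift in old axes [ 0.0475 -0.0002  0.1401] in new axes [ 0.1402 -0.0003 -0.0473]
turn [ 2.216  0.012 -2.22 ] | 3.137 shift in old axes [ 0.0475 -0.0002  0.1401] in new axes [-0.1402  0.0003 -0.0473]
```

Tube3 is parked (cap within 0.6 px). Side grip again.

```bash
python3 -m jog '[[0,-0.18,0,0,0,0,70],[0,-0.18,0,0,0,0,70],[0,-0.18,0,0,0,0,70],[0,-0.18,0,0,0,0,70],[0,-0.18,0,0,0,0,70],[0,-0.18,0,0,0,0,70],[0,-0.18,0,0,0,0,70],[0,-0.18,0,0,0,0,70],[0,-0.13,0,0,0,0,70],[0,0,0,0,0,-0.0475,70]]'; python3 -m jog '[[0,0,0,0.04,0,0,70],[0,0,0,0.05,0,0,70],[0,0,0,0.05,0,0,70],[0,0,0,0,0,0,70],[0,0,0,0,0,0,70]]'
python3 - <<'E'
from h import *
lo,X,a,Y=frame((.4726,.0883,.05),(.01,-1)); zt=np.array([X[0],X[1],-1])/2**.5
go(lo+a*.050+zt*.018,zt,Y)
E
```

```text
time_s: 47.12
position: [0.4721, 0.0167, 0.2432]
tool_rot: [[-0.013, 1.0, 0.006], [0.705, 0.013, -0.709], [-0.709, -0.006, -0.705]]
ft_force: [1.4, 0.5, 0.7]
grip_width: 0.0593
gripper_force: 0.0
time_s: 47.75
position: [0.4725, 0.1152, 0.1474]
tool_rot: [[-0.007, 1.0, 0.012], [0.707, 0.014, -0.707], [-0.707, 0.004, -0.707]]
ft_force: [0.1, 0.2, -0.5]
grip_width: 0.0598
gripper_force: 0.0
turn [ 0.005  0.    -0.   ] | 0.005 shift in old axes [-1.000e-04 -7.000e-04  1.059e-01] in new axes [-1.000e-04 -2.000e-04  1.059e-01]
turn [ 0.    -0.008  3.142] | 3.142 shift in old axes [-1.000e-04 -7.000e-04  1.059e-01] in new axes [1.000e-04 2.000e-04 1.059e-01]
```

```bash
python3 -m jog '[[0,0,0,0,0,0.03,70],[0,0,0,0,0,0.03,70],[0,0,0,0,0,0.026,70],[0,0,0,0,0,0.015,70],[0,0,0,0,0,0.005,70],[0,0,0,0,0,0,40],[0,0,0,0,0,0,20],[0,0,0,0,0,0,12],[0,0,0,0,0,0,12],[0,0,0,0,0,0,12]]' 40; python3 -m jog '[[0,0,0,0,0,0,12],[0,0,0,0,0,0,12]]';  python3 -m jog '[[0,0,0,0,0,-0.01,12],[0,0,0,0,0,-0.02,12],[0,0,0,0,0,-0.03,12],[0,0,0,0,0,-0.03,12],[0,0,0,0,0,-0.02,12],[0,0,0,0,0,0,12]]'
python3 - <<'E'
from h import *
go(rk(.055,.01,.15),[0,0,-1],rx)
E
```

```text
time_s: 49.0
position: [0.4734, 0.0411, 0.0729]
tool_rot: [[-0.006, 1.0, 0.013], [0.707, 0.014, -0.707], [-0.707, 0.004, -0.707]]
ft_force: [-3.7, 4.1, 5.7]
grip_width: 0.0225
gripper_force: 39.0
time_s: 49.25
position: [0.4734, 0.0411, 0.0729]
tool_rot: [[-0.006, 1.0, 0.013], [0.707, 0.014, -0.707], [-0.707, 0.004, -0.707]]
ft_force: [-3.9, 3.8, 6.2]
grip_width: 0.0229
gripper_force: 39.0
time_s: 50.0
position: [0.4727, 0.1196, 0.151]
tool_rot: [[-0.006, 1.0, 0.016], [0.708, 0.015, -0.706], [-0.706, 0.007, -0.708]]
ft_force: [1.1, -0.5, 0.2]
grip_width: 0.023
gripper_force: 39.2
turn [0.062 0.782 0.132] | 0.795 shift in old axes [-0.2199  0.0795  0.2213] in new axes [-0.2976  0.1227  0.001 ]
turn [-1.15   0.091 -2.784] | 3.013 shift in old axes [-0.2199  0.0795  0.2213] in new axes [ 0.2976 -0.1227  0.001 ]
```

```bash
python3 -m jog '[[0,0.157,0,0,0,0,12],[0,0.157,0,0,0,0,12],[0,0.157,0,0,0,0,12],[0,0.157,0,0,0,0,12],[0,0.157,0,0,0,0,12],[0,0,0.141,0,0,0,12],[0,0,0,-0.03,0.0175,0,12],[0,0,0,-0.04,0.0175,0,12],[0,0,0,-0.05,0.0175,0,12]]'; python3 -m jog '[[0,0,0,-0.05,0.0175,0,12],[0,0,0,-0.05,0.0175,0,12],[0,0,0,-0.04,0.0175,0,12],[0,0,0,-0.037,0.0177,0,12],[0,0,0,0,0,0,12],[0,0,0,0,0,0,12]]'
python3 - <<'E'
from h import *
go(rk(.055,.01,.058),[0,0,-1],rx)
E
```

```text
time_s: 51.12
position: [0.5089, -0.0087, 0.1496]
tool_rot: [[0.127, 0.992, 0.003], [0.992, -0.127, 0.0], [0.001, 0.003, -1.0]]
ft_force: [0.9, 0.9, -0.1]
grip_width: 0.023
gripper_force: 39.3
time_s: 51.88
position: [0.5554, -0.1914, 0.1498]
tool_rot: [[0.128, 0.992, 0.003], [0.992, -0.128, 0.001], [0.001, 0.003, -1.0]]
ft_force: [0.2, -0.1, -1.1]
grip_width: 0.0228
gripper_force: 39.3
turn [ 0.003 -0.001 -0.002] | 0.004 shift in old axes [0.0003 0.0012 0.0918] in new axes [0.0005 0.0014 0.0918]
turn [-2.00e-03 -4.00e-03  3.14e+00] | 3.14 shift in old axes [0.0003 0.0012 0.0918] in new axes [-0.0005 -0.0014  0.0918]
```

```bash
python3 -m jog '[[0,0,0,0,0.001,0.02,12],[0,0,0,0,0,0.03,12],[0,0,0,0,0,0.02,12],[0,0,0,0,0,0.012,12],[0,0,0,0,0,0.006,12],[0,0,0,0,0,0.003,12],[0,0,0,0,0,0,12],[0,0,0,0,0,0,12]]'; python3 -m jog '[[0,0,0,0,0,0,22],[0,0,0,0,0,0,32],[0,0,0,0,0,0,40],[0,0,0,0,0,0,45],[0,0,0,0,0,0,45],[0,0,0,0,0,-0.02,45],[0,0,0,0,0,-0.03,45],[0,0,0,0,0,-0.04,45],[0,0,0,0,0,-0.06,45]]'
python3 - <<'E'
from h import *
s=img("side"); print(reds(s),[proj(s,rk(k,-.049,.075)).round(1) for k in(-.055,0,.055)])
for k in(0,.068,-.068): print(k,rk(k,-.12,.14).round(4))
go(rk(0,-.12,.165),[0,0,-1],rx)
cv2.imwrite("pics/s10.png",cv2.resize(s["pixels"][120:290,310:470],None,fx=3.5,fy=3.5)[:,:,::-1])
E
```

```text
time_s: 52.88
position: [0.5577, -0.192, 0.06]
tool_rot: [[0.127, 0.992, 0.005], [0.992, -0.127, -0.0], [0.0, 0.005, -1.0]]
ft_force: [-0.5, -0.4, -0.4]
grip_width: 0.0227
gripper_force: 39.3
time_s: 54.0
position: [0.5562, -0.1916, 0.2097]
tool_rot: [[0.127, 0.992, 0.001], [0.992, -0.127, 0.002], [0.002, 0.001, -1.0]]
ft_force: [-0.1, -0.7, -0.2]
grip_width: 0.0387
gripper_force: 0.0
[(58.5, [285.3, 324.9]), (46.5, [239.7, 313.8]), (32.0, [407.1, 172.2]), (26.0, [388.0, 166.9]), (29.5, [369.9, 161.9])] [array([406. , 174.9]), array([386.7, 169.6]), array([368.3, 164.6])]
0 [ 0.486  -0.3131  0.14  ]
0.068 [ 0.5534 -0.3217  0.14  ]
-0.068 [ 0.4185 -0.3046  0.14  ]
turn [ 0.015  0.004 -0.001] | 0.016 shift in old axes [-0.1283 -0.0576  0.0539] in new axes [-0.1285 -0.057   0.0542]
turn [ 0.007 -0.024  3.14 ] | 3.14 shift in old axes [-0.1283 -0.0576  0.0539] in new axes [0.1285 0.057  0.0542]
```

View pics/s10.png

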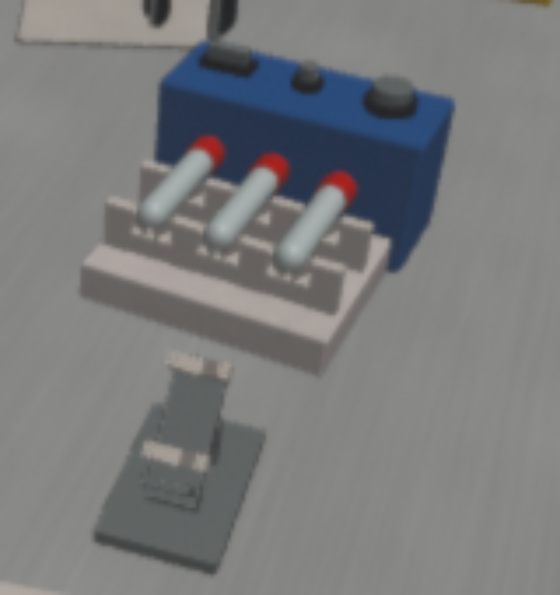

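All three tubes lie level in the notches, caps to the housing. The keys in the crop are bar (228,60), small (307,78) and large (392,95). Next I shut the fingers and go above the small key.

```bash
python3 -m jog '[[0,0,0,-0.043,-0.019,0,20],[0,0,0,-0.043,-0.019,0,0],[0,0,0,-0.0425,-0.019,0,0],[0,0,0,0,0,0.03,0],[0,0,0,0,0,0.015,0],[0,0,0,0,0,0,0],[0,0,0,0,0,0,0]]' 20
python3 - <<'E'
from h import *
go(rk(0,-.12,.1415),[0,0,-1],rx)
E
```

```text
time_s: 54.92
position: [0.4847, -0.312, 0.165]
tool_rot: [[0.126, 0.992, 0.005], [0.992, -0.126, -0.001], [-0.0, 0.005, -1.0]]
ft_force: [-0.3, 0.5, 0.0]
grip_width: 0.0001
gripper_force: 0.0
turn [ 0.005  0.    -0.   ] | 0.005 shift in old axes [-0.001   0.0012  0.0235] in new axes [-0.001   0.0014  0.0235]
turn [ 0.    -0.008  3.141] | 3.141 shift in old axes [-0.001   0.0012  0.0235] in new axes [ 0.001  -0.0014  0.0235]
```

```bash
python3 -m jog '[[0,0,0,-0.001,0.001,0.012,0],[0,0,0,0,0,0.011,0],[0,0,0,0,0,0.003,0],[0,0,0,0,0,0.002,0],[0,0,0,0,0,0,0]]'; python3 -m jog '[[0,0,0,0,0,0.002,0],[0,0,0,0,0,0.0015,0],[0,0,0,0,0,0,0],[0,0,0,0,0,0,0]]'
```

```text
time_s: 55.55
position: [0.485, -0.313, 0.1363]
tool_rot: [[0.127, 0.992, 0.004], [0.992, -0.127, 0.0], [0.001, 0.004, -1.0]]
ft_force: [-0.9, 2.4, 3.7]
grip_width: 0.0001
gripper_force: 1.7
time_s: 56.05
position: [0.4852, -0.3132, 0.1339]
tool_rot: [[0.127, 0.992, 0.005], [0.992, -0.127, -0.001], [-0.0, 0.005, -1.0]]
ft_force: [-4.4, 5.1, 13.1]
grip_width: 0.0004
gripper_force: 6.3
```

Force of 13 N at z = 0.134 means the small key is fully down. Next the bar key.

```bash
python3 -m jog '[[0,0,0,0,0,-0.01,0],[0,0,0,0,0,-0.02,0],[0,0,0,0,0.034,0,0],[0,0,0,0,0.034,0,0],[0,0,0,0,0,0,0],[0,0,0,0,0,0,0]]'
python3 - <<'E'
from h import *
go(rk(.068,-.12,.1335),[0,0,-1],rx)
E
```

```text
time_s: 56.8
position: [0.5519, -0.3219, 0.1626]
tool_rot: [[0.127, 0.992, 0.004], [0.992, -0.127, 0.0], [0.001, 0.004, -1.0]]
ft_force: [0.2, -0.5, -0.5]
grip_width: 0.0002
gripper_force: 0.0
turn [ 0.004 -0.001 -0.001] | 0.004 shift in old axes [0.0004 0.0013 0.0291] in new axes [0.0004 0.0015 0.0291]
turn [-1.00e-03 -6.00e-03  3.14e+00] | 3.14 shift in old axes [0.0004 0.0013 0.0291] in new axes [-0.0004 -0.0015  0.0291]
```

```bash
python3 -m jog '[[0,0,0,0,0.001,0.012,0],[0,0,0,0,0,0.01,0],[0,0,0,0,0,0.004,0],[0,0,0,0,0,0.0025,0],[0,0,0,0,0,0.001,0],[0,0,0,0,0,0,0],[0,0,0,0,0,0,0]]'
```

```text
time_s: 57.68
position: [0.5533, -0.322, 0.1341]
tool_rot: [[0.127, 0.992, 0.004], [0.992, -0.127, -0.0], [0.0, 0.004, -1.0]]
ft_force: [-4.4, 1.8, 4.7]
grip_width: -0.0002
gripper_force: 2.8
```

```bash
python3 -m jog '[[0,0,0,0,0,0.001,0],[0,0,0,0,0,0,0],[0,0,0,0,0,0,0]]'; python3 -m jog '[[0,0,0,0,0,-0.01,0],[0,0,0,0,0,-0.02,0],[0,0,0,0,-0.045,0,0],[0,0,0,0,-0.045,0,0],[0,0,0,0,-0.045,0,0],[0,0,0,0,0,0,0],[0,0,0,0,0,0,0]]'
python3 - <<'E'
from h import *
go(rk(-.068,-.12,.133),[0,0,-1],rx)
E
```

```text
time_s: 58.05
position: [0.5533, -0.3221, 0.134]
tool_rot: [[0.127, 0.992, 0.005], [0.992, -0.127, -0.001], [-0.0, 0.005, -1.0]]
ft_force: [-6.6, 2.1, 11.4]
grip_width: -0.0002
gripper_force: 5.4
time_s: 58.92
position: [0.4203, -0.3053, 0.1623]
tool_rot: [[0.128, 0.992, 0.006], [0.992, -0.128, -0.001], [-0.0, 0.006, -1.0]]
ft_force: [0.3, 0.1, -0.3]
grip_width: -0.0001
gripper_force: 0.0
turn [ 0.006  0.    -0.002] | 0.006 shift in old axes [ 0.0005 -0.002   0.0293] in new axes [ 0.0005 -0.0018  0.0293]
turn [ 0.    -0.009  3.14 ] | 3.14 shift in old axes [ 0.0005 -0.002   0.0293] in new axes [-0.0005  0.0018  0.0293]
```

The bar key bottomed at 11 N. Now the large key, then retreat.

```bash
python3 -m jog '[[0,0,0,0,-0.001,0.012,0],[0,0,0,0,0,0.01,0],[0,0,0,0,0,0.004,0],[0,0,0,0,0,0.003,0],[0,0,0,0,0,0.0015,0],[0,0,0,0,0,0,0],[0,0,0,0,0,0,0]]'
```

```text
time_s: 59.8
position: [0.4191, -0.3046, 0.1337]
tool_rot: [[0.127, 0.992, 0.006], [0.992, -0.127, -0.002], [-0.001, 0.006, -1.0]]
ft_force: [-3.8, 6.2, 23.0]
grip_width: -0.0001
gripper_force: 11.6
```

```bash
python3 -m jog '[[0,0,0,0,0,-0.01,0],[0,0,0,0,0,-0.03,0],[0,0,0,0,0,-0.04,0],[0,0,0,0,0,0,0],[0,0,0,0,0,0,0],[0,0,0,0,0,0,0]]'
python3 - <<'E'
from h import *
s=img("side"); print(reds(s)); 
a=cv2.cvtColor(cv2.imread("pics/side0.png"),cv2.COLOR_BGR2GRAY).astype(int); b=cv2.cvtColor(s["pixels"],cv2.COLOR_RGB2GRAY)
for n,(x0,x1,y0,y1) in dict(beaker=(185,222,235,285),bottle=(248,281,180,236),box=(262,290,188,212),keybar=(364,386,128,142)).items(): print(n,(abs(a[y0:y1,x0:x1]-b[y0:y1,x0:x1])>20).sum())
st=observe(); print(st["time_s"],st["ft_force"].round(1),st["position"].round(3))
from rig import job
print(job.close_job())
E
```

```text
time_s: 60.55
position: [0.418, -0.3044, 0.2102]
tool_rot: [[0.127, 0.992, 0.003], [0.992, -0.127, 0.002], [0.002, 0.002, -1.0]]
ft_force: [0.4, -0.1, -0.5]
grip_width: 0.0002
gripper_force: 0.0
[(58.5, [285.3, 324.9]), (46.5, [239.7, 313.8]), (32.0, [407.1, 172.2]), (26.0, [388.0, 166.9]), (29.5, [369.9, 161.9])]
beaker 0
bottle 0
box 0
keybar 0
60.6 [-0.3 -0.1  0.5] [ 0.418 -0.304  0.21 ]
the job is handed in; nothing more can be done
None
```

The job is handed in at 60.6 s; the verdict was not shown. All three tubes present (1–3) were parked and laid in the rocker, and the small, bar and large keys were pressed in that order. Beaker, bottle and slide box show no change in the side view.

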